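# Fill a marble kit and hold it up for the packing camera

### The arm

A 6-joint arm with a two-finger parallel gripper is mounted at the origin on the work surface. World frame = base frame: x ahead of the robot, y to its left, z up, the work surface at z = 0. Lengths are in m, angles in rad, forces in N, time in s.
With the tool pointing down it reaches from about 0.375 to 0.9 m from the base axis. Payload 3.1 kg.
Tool frame: the origin (TCP) lies at the very end of the fingers, on their centre line; the grasp point (between the pads) lies 19 mm behind it; z points along the fingers, y is the direction in which the jaws open and shut (so a half turn about z gives the same grasp; the last joint's range is limited). The gripper opens to 87 mm and grips with 3 to 60 N. Pads are 19 mm wide; open, the fingers measure 117 mm over their backs; the gripper's body (75 mm by 190 mm) begins 51 mm behind the grasp point.
Start: joints at [-1.296, 0.527, 1.433, -0, 1.181, -0.178], TCP at [0.274, -0.562, 0.223] pointing down, gripper open.
Joint ranges: [-3.08, 3.08], [-0.75, 2.2], [0.22, 2.44], [-1.43, 4.57], [0, 2.65], [-2.85, 2.85]. Speed limits (rad/s): [2.79, 2.79, 3.14, 3.14, 3.14, 3.14].

### API

Orientations are given as a unit quaternion [x, y, z, w].
In Python, from bench import ctrl gives the robot as it stands.
- The arm moves only by the shell command python3 -m creep 'ROWS' [OPENING] [FORCE]. ROWS is JSON, a list of rows, each a list of 4 numbers: the shift along the tool's x, y, z in m, then the turn about the tool's z in rad. A call has exactly 8 rows; each row is the pose to reach, as a shift and turn from the pose commanded when the call began, along the tool's axes at that moment; what a row does not reach only later rows make up. A row lasts 1/10 s, in which the tool goes at most 50 mm and 8.59 degrees, less where a joint would pass 70% of its speed; a pose out of reach is approached as far as the arm can. A call with a gripper value outside its range is refused whole. OPENING is the opening, from 0 (shut) to 1 (fully open), set as the call begins (- or left out, the last holds). The fingers move at their own pace and stop on an object; FORCE is the grip in N (left out, the last holds). Time passes only in rows, so rows that repeat a pose let the fingers close, or fill a call up. It gives the time, the measured TCP pose, the force and the opening at its end, in the units of the state.
- ctrl.get_obs(): the state, without advancing time (a new reading comes with each control period).
- ctrl.get_image(name): name is "scene" or "side" or "wrist"; returns a dict with "image" (400x640x3 uint8, blue, green, red), "K" (3x3 intrinsics, pixels), "view" (4x4, takes a point from world to camera coordinates). Camera axes: x right, y down, z forward; pixel columns grow to the right and rows downward; lengths in m; the calibration is good to about 2 mm. A picture is of the moment at which its call begins. There is no depth.
- ctrl.finish_job(): hands the job in, once; it reports no verdict.
The state is a dict: "time_s": time; "q": joint angles; "qd": joint speeds; "joint_efforts": joint torques, N m; "tool_pos": TCP position; "ee_rot": TCP orientation; "force": force on the tool from outside, world axes, zero at the start; "wrist_torque": the same for the moment, N m; "finger_gap": opening from 0.0 (shut) to 1.0 (fully open).
Only numpy, scipy, OpenCV 4.12 (cv2) and the standard library are available. Lean on these libraries where they do the work, as an engineer would, in place of code of your own. Each camera call takes 0.05 s, during which the arm holds its last target.

### The job

Pour all six marbles from the cup into the open clear tub where it stands and stand the empty cup back upright on the table. Then lift the tub and hold it up for its packing photo: upright and still, its label squarely facing the camera's lens, the label centred in front of the lens and about 15 cm from it. Finish while holding it there; do not bump the camera or disturb the other things on the table.

Things in the scene. Friction and masses are not known exactly. Their poses are not given: they have to be found in the camera images.
- tub_center (a point): The open tub: clear plastic, rectangular, no lid on it, thin white rim, empty at the start, standing on the table. 100 mm long (its x axis) by 64 mm wide (y) by 80 mm high (z, up), walls and floor 3 mm, about 90 g. This point is its centre, 40 mm above its underside. Its +x end carries the label and, at the rim, a white lift tab 30 mm wide that sticks out 12 mm.
- label (a point): Centre of the white paper label (50 wide by 36 mm high, black bars on it) on the outside of the tub's +x end: 51 mm from the tub's centre along its x axis and 12 mm above that centre (52 mm above the tub's underside). It faces along the tub's +x axis. Axes as the tub's.
- cup_center (a point): The cup: plain white round plastic cup without handle, standing upright on the table with the six marbles in it. 68 mm high, outside diameter 56 mm at the foot widening evenly to 68 mm at the rim (a small bead at the very rim, 70 mm), wall 3 mm, about 40 g empty. This point is its centre, on its axis 34 mm above its foot; z points to its mouth. It is round, so its yaw means nothing.
- marble0_center (a point): Centre of glass marble 1 of six: all alike, green glass balls of 22 mm diameter, 14 g, lying in the cup at the start.
- marble1_center (a point): Centre of glass marble 2 of six: all alike, green glass balls of 22 mm diameter, 14 g, lying in the cup at the start.
- marble2_center (a point): Centre of glass marble 3 of six: all alike, green glass balls of 22 mm diameter, 14 g, lying in the cup at the start.
- marble3_center (a point): Centre of glass marble 4 of six: all alike, green glass balls of 22 mm diameter, 14 g, lying in the cup at the start.
- marble4_center (a point): Centre of glass marble 5 of six: all alike, green glass balls of 22 mm diameter, 14 g, lying in the cup at the start.
- marble5_center (a point): Centre of glass marble 6 of six: all alike, green glass balls of 22 mm diameter, 14 g, lying in the cup at the start.
- lens (a point): The packing camera: a grey camera body with a black lens barrel (40 mm diameter), clamped to a steel post (16 mm diameter, 330 mm tall) on a round foot of 150 mm diameter, fixed to the table. This point is the middle of the lens front. The lens looks level along its own -x axis; z is up, +x points back to the post, whose axis is 103 mm behind the lens front. The camera is clamped 170 to 230 mm above the table, differently each time, and does not move.
- camstand: The camera's post; origin in the middle of the round foot at table height. Leave it and the camera untouched.
- lid: Bystander: white flat tub lid, 106 by 70 by 7 mm, lying on the table; origin under its centre. Leave it.
- finished_tub: Bystander: an already finished kit, the same kind of tub but with its white lid on (85 mm high) and marbles in it; origin under its centre. Leave it.
- tape: Bystander: roll of brown packing tape lying flat, 110 mm across, 48 mm high; origin under its centre. Leave it.
- stamp: Bystander: wooden hand stamp standing on its rubber, 64 by 28 mm foot, 80 mm high; origin under its centre. Leave it.
Not all that is in view belongs to the job. Leave any black or pink look-alike of the part that bears cup_center alone. What is shaped like the part that bears tub_center but red is not meant.

How it is judged:
By the outcome, as a careful person would: the job done as asked, in the order asked, and still so for the second after the job is handed in, while the arm keeps its last pose, push and grip.
It also fails if it takes over 64 s, if anything falls off the work surface, if the arm or the gripper's body presses on something with over 40 N, if the wrist force passes 120 N, or if a joint passes its speed limit or range.

## Working session

There is one attempt and no reset: what is moved stays moved. The work goes in short steps, Python scripts to look and compute and a shell command to move; the robot and the scene stay as the last step left them, time stands still between calls to the robot, and variables do not carry over. Pictures are saved under pics/ and viewed, and the job is handed in when it is done.

```bash
ls; mkdir -p pics
cat > h.py <<'E'
import sys; sys.path.insert(0,'.')
import numpy as np, cv2
from bench import ctrl
def grab(n,f=None):
    d=ctrl.get_image(n); 
    if f: cv2.imwrite('pics/'+f,d['image'])
    return d
def ray(d,u,v):
    K=np.array(d['K']);V=np.array(d['view']);R=V[:3,:3];t=V[:3,3]
    c=-R.T@t; r=R.T@np.linalg.solve(K,[u,v,1.]); return c,r/np.linalg.norm(r)
def onz(d,u,v,z):
    c,r=ray(d,u,v); return c+r*(z-c[2])/r[2]
def tri(d1,p1,d2,p2):
    c1,r1=ray(d1,*p1);c2,r2=ray(d2,*p2)
    s=np.linalg.lstsq(np.c_[r1,-r2],c2-c1,rcond=None)[0]
    a=c1+s[0]*r1;b=c2+s[1]*r2; return (a+b)/2,np.linalg.norm(a-b)
def proj(d,p):
    K=np.array(d['K']);V=np.array(d['view']);q=V[:3,:3]@np.array(p)+V[:3,3]; q=K@q; return q[:2]/q[2]
E
python3 - <<'E'
from h import *
np.set_printoptions(precision=4,suppress=True)
for n in('scene','side','wrist'):
    d=grab(n,n+'0.png'); print(n,ray(d,320,200), np.array(d['K'])[0,0])
o=ctrl.get_obs(); print(o['time_s'],o['tool_pos'],o['ee_rot'],o['finger_gap'],o['force'])
E
```

```text
pics
scene (array([1.2573, 0.1853, 1.121 ]), array([-0.5464, -0.0864, -0.8331])) 418.7390536001514
side (array([0.5191, 0.81  , 0.9825]), array([ 0.0478, -0.6481, -0.7601])) 419.87435922016607
wrist (array([ 0.3373, -0.5315,  0.3844]), array([-0.2198, -0.1099, -0.9693])) 322.4460646539978
0.15 [ 0.2738 -0.5612  0.2218] [ 0.9744  0.225  -0.     -0.0009] 0.9979051598703993 [-0.5633 -0.8152 -0.6525]
```

View pics/scene0.png

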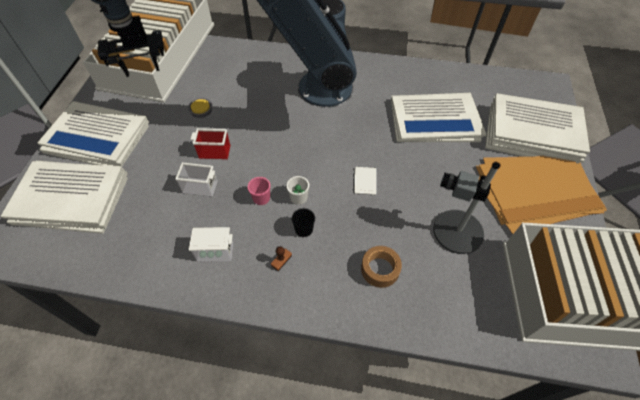

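View pics/side0.png

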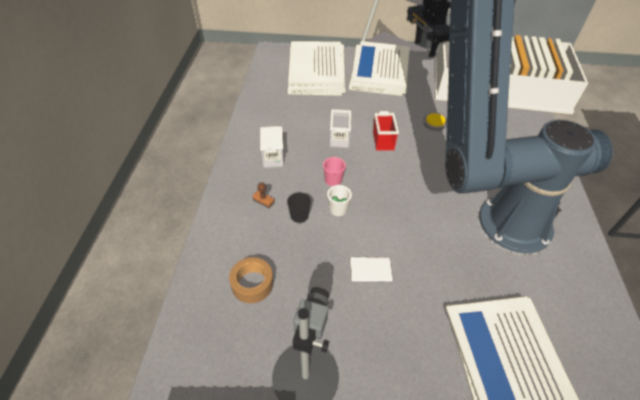

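View pics/wrist0.png

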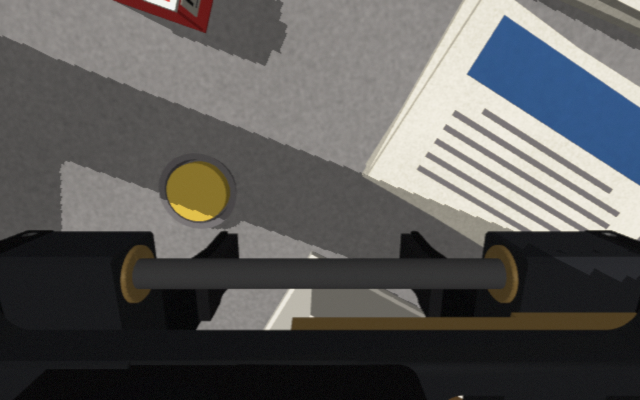

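Run:
```python
from h import *
a=cv2.imread('pics/scene0.png');b=cv2.imread('pics/side0.png')
A=cv2.resize(a[120:270,160:360],None,fx=4,fy=4,interpolation=cv2.INTER_CUBIC)
B=cv2.resize(b[95:245,240:440],None,fx=4,fy=4,interpolation=cv2.INTER_CUBIC)
cv2.imwrite('pics/c1.png',A);cv2.imwrite('pics/c2.png',B)
C=np.hstack([cv2.resize(a[150:260,410:510],None,fx=4,fy=4,interpolation=cv2.INTER_CUBIC),cv2.resize(b[270:380,260:360],None,fx=4,fy=4,interpolation=cv2.INTER_CUBIC)])
cv2.imwrite('pics/c3.png',C)
```

```text
(no output)
```

View pics/c1.png

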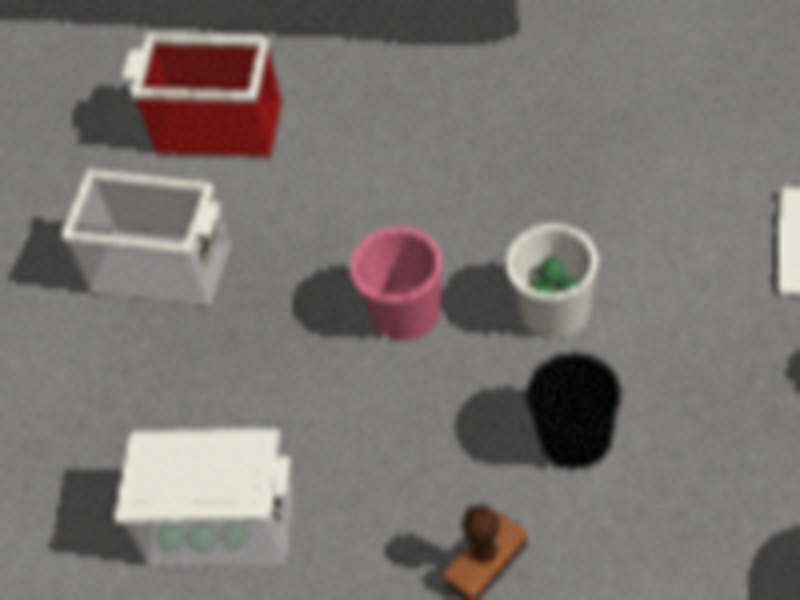

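View pics/c2.png

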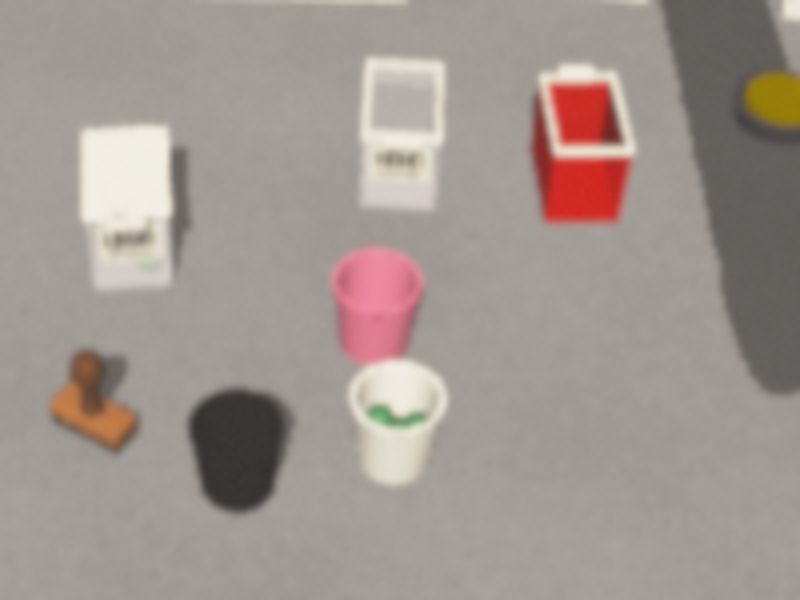

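View pics/c3.png

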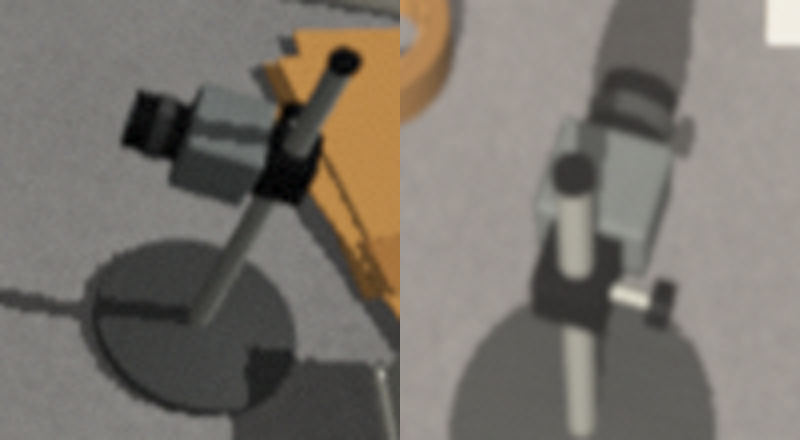

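```bash
python3 - <<'E'
from h import *
np.set_printoptions(precision=4,suppress=True)
ds=grab('scene');dd=grab('side')
cs=lambda u,v,x,y:(x+(u+.5)/4-.5,y+(v+.5)/4-.5)
S=[(88,170),(215,183),(190,250),(63,237)];D=[(365,58),(446,60),(441,142),(358,140)]
for d,L,x,y in((ds,S,160,120),(dd,D,240,95)):
    P=np.array([onz(d,*cs(u,v,x,y),.08) for u,v in L]);print(P[:,:2],P.mean(0),[np.linalg.norm(P[i]-P[i-1]) for i in range(4)])
# cup: rim ellipse by white mask
for d,(x0,y0,x1,y1) in((ds,(283,170,314,208)),(dd,(322,180,356,220))):
    im=d['image'][y0:y1,x0:x1].astype(int)
    m=((im.min(2)>150)&(im.max(2)-im.min(2)<40)).astype(np.uint8)
    print(np.array2string(m,max_line_width=200,threshold=10000).replace(' ','') if 0 else m.sum())
    c=max(cv2.findContours(m,0,2)[0],key=cv2.contourArea); print(cv2.boundingRect(c),(x0,y0))
print('cup rim',onz(ds,*cs(552,260,160,120),.068),onz(dd,*cs(398,396,240,95),.068),tri(ds,cs(552,260,160,120),dd,cs(398,396,240,95)))
print('pink',onz(ds,*cs(397,264,160,120),.068),onz(dd,*cs(377,284,240,95),.068))
print('black',onz(ds,*cs(575,388,160,120),.068),onz(dd,*cs(240,424,240,95),.068))
print('tape');
print('stand foot',onz(ds,457.5,231,0), 'posttop',onz(ds,*(410+346/4,150+62/4),.33),onz(dd,260+(574-400)/4,270+172/4,.33))
print('lens',tri(ds,(410+142/4,150+122/4),dd,(260+(640-400)/4,270+88/4)))
E
python3 - <<'E'
import cv2,numpy as np
a=cv2.imread('pics/scene0.png');b=cv2.imread('pics/side0.png')
C=np.hstack([cv2.resize(a[165:205,435:485],None,fx=8,fy=8,interpolation=cv2.INTER_CUBIC),cv2.resize(b[280:320,295:345],None,fx=8,fy=8,interpolation=cv2.INTER_CUBIC)])
cv2.imwrite('pics/c4.png',C)
C=np.hstack([cv2.resize(a[160:198,174:220],None,fx=8,fy=8,interpolation=cv2.INTER_CUBIC),cv2.resize(b[105:150,322:360],None,fx=8,fy=8,interpolation=cv2.INTER_CUBIC)[:304]])
cv2.imwrite('pics/c5.png',C)
E
```

```text
[[ 0.5073 -0.3809]
 [ 0.5027 -0.2771]
 [ 0.569  -0.2759]
 [ 0.5739 -0.3769]] [ 0.5382 -0.3277  0.08  ] [np.float64(0.06668579913145457), np.float64(0.1039568282028876), np.float64(0.06630695738888814), np.float64(0.10108248295474187)]
[[ 0.5762 -0.3761]
 [ 0.5062 -0.3809]
 [ 0.5056 -0.2716]
 [ 0.5738 -0.2667]] [ 0.5404 -0.3238  0.08  ] [np.float64(0.10936500820307461), np.float64(0.07015179153164408), np.float64(0.10934162801830688), np.float64(0.0684090065250454)]
198
(4, 6, 23, 25) (283, 170)
982
(0, 0, 34, 40) (322, 180)
cup rim [ 0.5222 -0.0017  0.068 ] [0.5235 0.0002 0.068 ] (array([ 0.523 , -0.0011,  0.0677]), np.float64(0.0018925088326303676))
pink [ 0.5465 -0.1191  0.068 ] [ 0.5468 -0.113   0.068 ]
black [0.6329 0.0377 0.068 ] [0.6343 0.0387 0.068 ]
tape
stand foot [0.5621 0.5017 0.    ] posttop [0.5684 0.5027 0.33  ] [0.5648 0.5027 0.33  ]
lens (array([0.5469, 0.4074, 0.2231]), np.float64(0.007235636304125833))
```

View pics/c4.png

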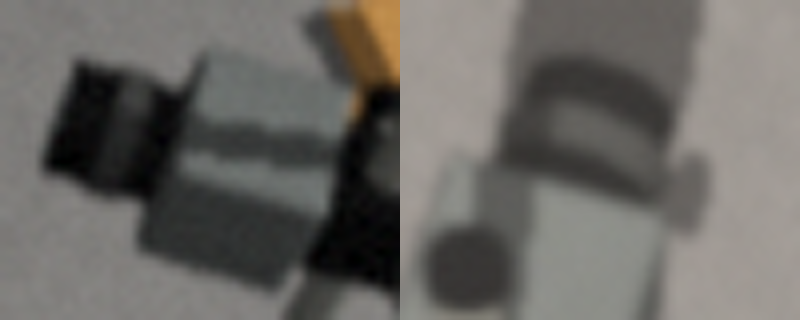

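View pics/c5.png

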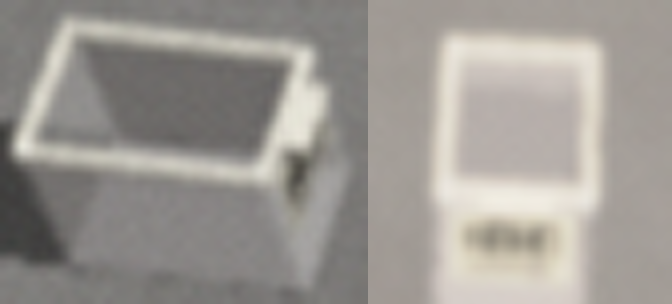

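```bash
cat >> h.py <<'E'
from scipy.spatial.transform import Rotation as Ro
def go(x,y,z,yawdeg=None):
    o=ctrl.get_obs();R=Ro.from_quat(o['ee_rot']).as_matrix();p=np.array(o['tool_pos'])
    s=R.T@(np.array([x,y,z])-p); yaw=np.degrees(np.arctan2(R[1,0],R[0,0]))
    t=0 if yawdeg is None else -np.radians((yawdeg-yaw+180)%360-180)
    print('t=%.2f pos'%o['time_s'],p.round(4),'yaw %.2f'%yaw,'gap %.3f'%o['finger_gap'],'F',np.round(o['force'],2),'-> shift',s.round(4),'turn %.4f'%t)
E
python3 - <<'E'
from h import *
np.set_printoptions(precision=4,suppress=True)
go(.523,-.001,.12,90)
ds=grab('scene');dd=grab('side')
for n,p in(('lid TL',(357,167)),('TR',(376,168)),('BL',(354,192)),('BR',(376,194))): print(n,onz(ds,*p,.007))
E
```

```text
t=0.25 pos [ 0.2739 -0.5614  0.2221] yaw 26.00 gap 1.002 F [ 0.23 -0.14  0.81] -> shift [ 0.4695 -0.3944  0.1026] turn -1.1170
lid TL [0.3737 0.1703 0.007 ]
TR [0.367  0.2337 0.007 ]
BL [0.4772 0.1728 0.007 ]
BR [0.4729 0.2436 0.007 ]
```

```bash
python3 -m creep '[[0.4695,-0.3944,0,-1.117],[0.4695,-0.3944,0,-1.117],[0.4695,-0.3944,0,-1.117],[0.4695,-0.3944,0,-1.117],[0.4695,-0.3944,0,-1.117],[0.4695,-0.3944,0,-1.117],[0.4695,-0.3944,0,-1.117],[0.4695,-0.3944,0,-1.117]]' 1; python3 -c "
from h import *
go(.523,-.001,.12,90)"
```

```text
time_s: 1.15
tool_pos: [0.4371, -0.1944, 0.2228]
ee_rot: [0.706, 0.708, 0.0, 0.0]
force: [0.9, -0.2, 0.2]
finger_gap: 1.002
t=1.15 pos [ 0.4371 -0.1944  0.2228] yaw 90.21 gap 1.002 F [ 0.88 -0.19  0.19] -> shift [0.1932 0.0865 0.1028] turn 0.0037
```

```bash
python3 -m creep '[[0.1932,0.0865,0,0.0037],[0.1932,0.0865,0,0.0037],[0.1932,0.0865,0,0.0037],[0.1932,0.0865,0,0.0037],[0.1932,0.0865,0.05,0.0037],[0.1932,0.0865,0.1,0.0037],[0.1932,0.0865,0.1,0.0037],[0.1932,0.0865,0.1,0.0037]]' 1; python3 -c "
from h import *
grab('wrist','w1.png');grab('scene','s1.png');d=grab('side','d1.png')
cv2.imwrite('pics/d1c.png',cv2.resize(d['image'][95:295,200:440],None,fx=3,fy=3,interpolation=2))
go(.523,-.001,.03,90)"
```

```text
time_s: 1.95
tool_pos: [0.5225, -0.003, 0.1222]
ee_rot: [0.708, 0.706, -0.001, -0.001]
force: [0.4, 0.2, -0.1]
finger_gap: 0.999
t=2.10 pos [ 0.525  -0.004   0.1253] yaw 89.73 gap 0.998 F [ 0.8  -0.73  0.34] -> shift [ 0.0031 -0.0025  0.0953] turn -0.0047
```

View pics/w1.png

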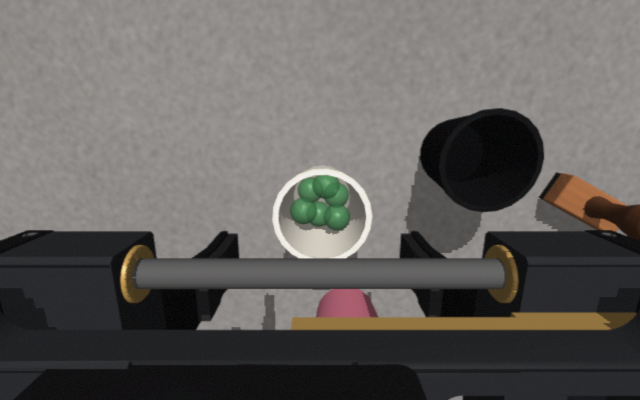

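View pics/d1c.png

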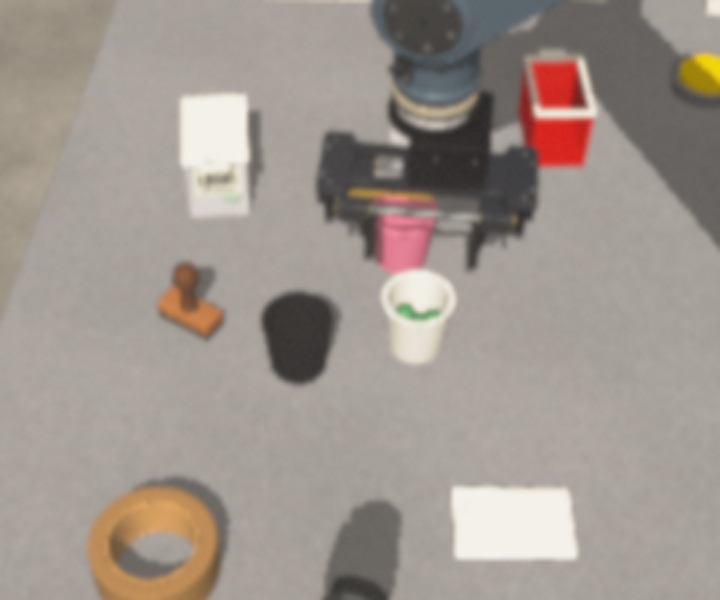

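View pics/s1.png

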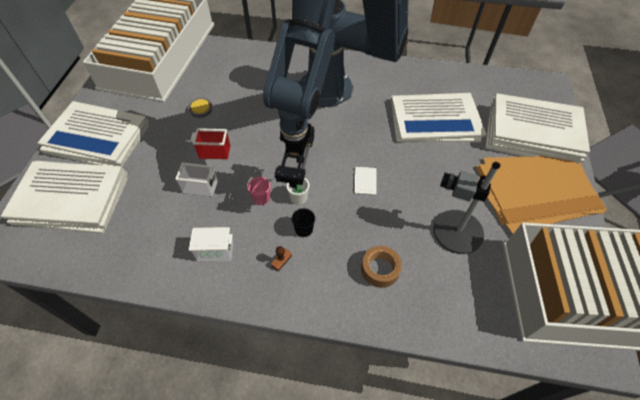

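```bash
python3 -c "
from h import *
d=grab('wrist')
print(onz(d,322,215,.068), onz(d,273,215,.068),onz(d,371,215,.068)); print(onz(d,492,158,.068))
go(.523,-.001,.03,90)"
```

```text
[ 0.5289151  -0.00237233  0.068     ] [ 0.49402244 -0.00216514  0.068     ] [ 0.56386905 -0.00257988  0.068     ]
[0.64502957 0.03759273 0.068     ]
t=2.15 pos [ 0.5249 -0.004   0.1254] yaw 89.73 gap 1.000 F [ 0.04  0.53 -0.47] -> shift [ 0.0031 -0.0025  0.0954] turn -0.0047
```

```bash
python3 -m creep '[[0.001,0.002,0.04,-0.004],[0.001,0.002,0.07,-0.004],[0.001,0.002,0.092,-0.004],[0.001,0.002,0.092,-0.004],[0.001,0.002,0.092,-0.004],[0.001,0.002,0.092,-0.004],[0.001,0.002,0.092,-0.004],[0.001,0.002,0.092,-0.004]]' 1;python3 -m creep '[[0,0,0,0],[0,0,0,0],[0,0,0,0],[0,0,0,0],[0,0,0,0],[0,0,0,0],[0,0,0,0],[0,0,0,0]]' 0.6 6; python3 -c "
from h import *
d=grab('side','d2.png');s=grab('scene','s2.png')
cv2.imwrite('pics/d2c.png',np.hstack([cv2.resize(d['image'][130:230,280:380],None,fx=4,fy=4,interpolation=2),cv2.resize(s['image'][130:230,250:350],None,fx=4,fy=4,interpolation=2)]))
go(.523,-.001,.03,90)"
```

```text
time_s: 2.95
tool_pos: [0.5258, -0.0022, 0.0318]
ee_rot: [0.707, 0.707, 0.001, 0.001]
force: [-0.7, 0.4, 0.1]
finger_gap: 0.999
time_s: 3.75
tool_pos: [0.5246, -0.0019, 0.0305]
ee_rot: [0.707, 0.707, -0.0, -0.0]
force: [-1.2, -0.2, 1.9]
finger_gap: 0.774
t=3.85 pos [ 0.5246 -0.0019  0.0305] yaw 90.02 gap 0.781 F [-1.28  0.82  2.42] -> shift [ 0.001  -0.0016  0.0005] turn 0.0003
```

View pics/d2c.png

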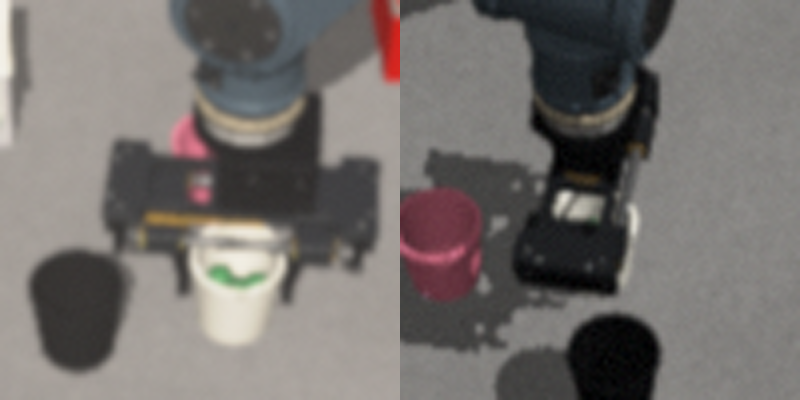

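```bash
python3 -m creep '[[0,0,0.002,0],[0.004,0,0.002,0],[0.008,0,0.002,0],[0.012,0,0.001,0],[0.016,0,0,0],[0.02,0,-0.001,0],[0.02,0,-0.001,0],[0.02,0,-0.001,0]]' 0.6 4; python3 -c "
from h import *
d=grab('side','d3.png');s=grab('scene','s3.png')
cv2.imwrite('pics/d3c.png',np.hstack([cv2.resize(d['image'][130:230,280:380],None,fx=4,fy=4,interpolation=2),cv2.resize(s['image'][130:230,250:350],None,fx=4,fy=4,interpolation=2)]))
go(.523,-.001,.03,90)"
```

```text
time_s: 4.65
tool_pos: [0.5259, 0.018, 0.0317]
ee_rot: [0.707, 0.707, 0.001, 0.001]
force: [0.7, -0.3, 3.3]
finger_gap: 0.784
t=4.75 pos [0.5258 0.0178 0.0316] yaw 90.01 gap 0.784 F [ 1.09 -0.87  2.33] -> shift [-0.0188 -0.0028  0.0016] turn 0.0002
```

View pics/d3c.png

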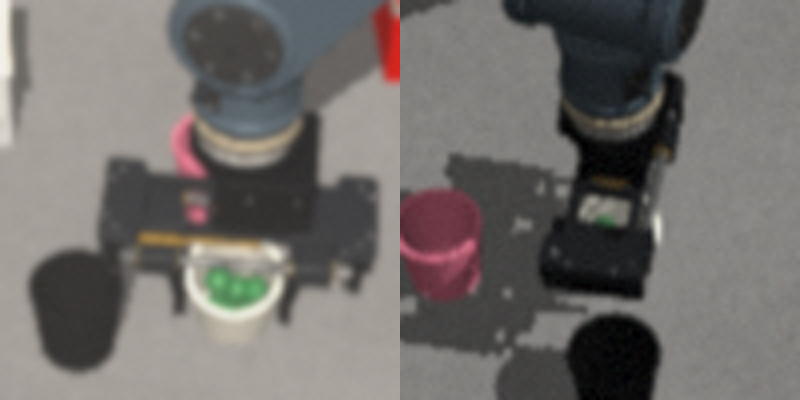

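```bash
python3 -m creep '[[0.004,0,-0.001,0],[0.009,0,-0.002,0],[0.014,0,-0.002,0],[0.019,0,-0.002,0],[0.024,0,-0.001,0],[0.03,0,0,0],[0.03,0,0,0],[0.03,0,0,0]]' 0.6 4; python3 -c "
from h import *
d=grab('side','d4.png');s=grab('scene','s4.png')
cv2.imwrite('pics/d4c.png',np.hstack([cv2.resize(d['image'][130:230,280:380],None,fx=4,fy=4,interpolation=2),cv2.resize(s['image'][130:230,250:350],None,fx=4,fy=4,interpolation=2)]))
go(.523,-.001,.03,90)"
```

```text
time_s: 5.55
tool_pos: [0.5249, 0.0483, 0.0315]
ee_rot: [0.707, 0.707, -0.0, -0.0]
force: [-0.2, -1.4, -1.3]
finger_gap: 0.787
t=5.65 pos [0.5251 0.0479 0.0315] yaw 90.02 gap 0.782 F [ 0.82  0.27 -1.21] -> shift [-0.0489 -0.0021  0.0015] turn 0.0003
```

View pics/d4c.png

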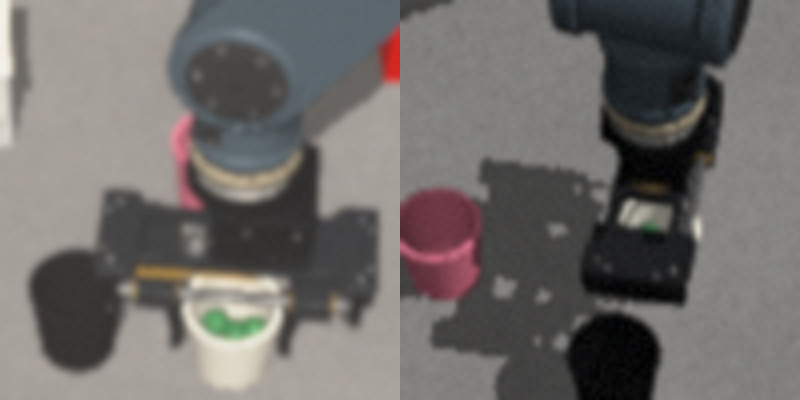

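```bash
python3 -m creep '[[0,0,0.004,0],[0.005,0,0.004,0],[0.01,0,0.003,0],[0.015,0,0.002,0],[0.02,0,0.001,0],[0.025,0,0.001,0],[0.03,0,0.001,0],[0.03,0,0.001,0]]' 0.6 4; python3 -c "
from h import *
d=grab('side','d5.png');s=grab('scene','s5.png')
cv2.imwrite('pics/d5c.png',np.hstack([cv2.resize(d['image'][130:230,280:380],None,fx=4,fy=4,interpolation=2),cv2.resize(s['image'][130:230,250:350],None,fx=4,fy=4,interpolation=2)]))
go(.523,-.001,.03,90)"
```

```text
time_s: 6.45
tool_pos: [0.5249, 0.0787, 0.0306]
ee_rot: [0.707, 0.708, 0.0, -0.0]
force: [-0.6, 0.3, -1.3]
finger_gap: 0.784
t=6.55 pos [0.5249 0.0782 0.0305] yaw 90.05 gap 0.783 F [ 0.46 -0.23 -1.66] -> shift [-0.0792 -0.002   0.0005] turn 0.0009
```

View pics/d5c.png

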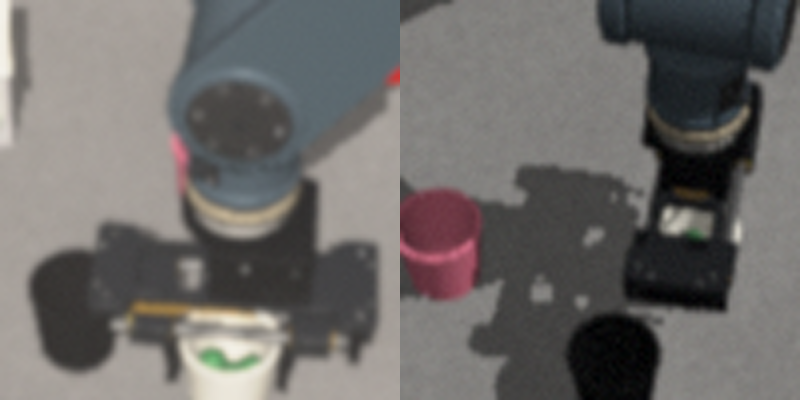

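```bash
python3 -m creep '[[0,0,0,0],[0,0,0,0],[0,0,0,0],[0,0,-0.01,0],[0,0,-0.02,0],[0,0,-0.02,0],[0,0,-0.02,0],[0,0,-0.02,0]]' 0.95 6; python3 -c "
from h import *
d=grab('side','d6.png');s=grab('wrist','w6.png')
cv2.imwrite('pics/d6c.png',np.hstack([cv2.resize(d['image'][130:230,280:380],None,fx=4,fy=4,interpolation=2),cv2.resize(s['image'][100:300,220:420],None,fx=2,fy=2,interpolation=2)]))
go(.523,-.001,.03,90)"
```

```text
time_s: 7.35
tool_pos: [0.5249, 0.078, 0.0507]
ee_rot: [0.707, 0.707, 0.0, 0.0]
force: [0.4, -0.6, -0.5]
finger_gap: 0.947
t=7.45 pos [0.5248 0.078  0.0504] yaw 90.02 gap 0.952 F [ 0.2  -0.44  0.13] -> shift [-0.079  -0.0018  0.0204] turn 0.0003
```

View pics/d6c.png

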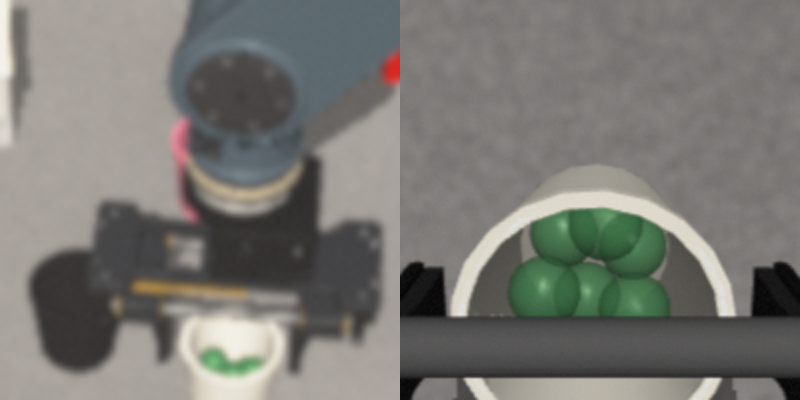

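```bash
python3 -c "
from h import *
d=grab('wrist')
print(onz(d,317.5,196,.068),onz(d,247,262,.068),onz(d,388,262,.068))
print(proj(d,[.525,.078,.068]))"
```

```text
[0.52549329 0.11169446 0.068     ] [0.49101807 0.07848089 0.068     ] [0.55993731 0.07855319 0.068     ]
[316.51392846 262.97177545]
```

```bash
python3 -m creep '[[0,0,0,0],[0,0,0,0],[0,0,0,0],[0,0,0,0],[0,0,0,0],[0,0,0,0],[0,0,-0.006,0],[0,0,-0.012,0]]' 0.6 8; python3 -c "
from h import *
d=grab('side','d7.png');s=grab('wrist','w7.png')
cv2.imwrite('pics/d7c.png',np.hstack([cv2.resize(d['image'][130:230,280:380],None,fx=4,fy=4,interpolation=2),cv2.resize(s['image'][100:300,220:420],None,fx=2,fy=2,interpolation=2)]))
go(.525,.005,.0505,90)"
```

```text
time_s: 8.3
tool_pos: [0.5253, 0.0779, 0.0628]
ee_rot: [0.707, 0.707, 0.0, 0.0]
force: [0.4, -0.7, -1.3]
finger_gap: 0.783
t=8.40 pos [0.5261 0.0779 0.0636] yaw 90.02 gap 0.784 F [-0.47  0.44 -2.41] -> shift [-0.0729 -0.0012  0.0131] turn 0.0003
```

View pics/d7c.png

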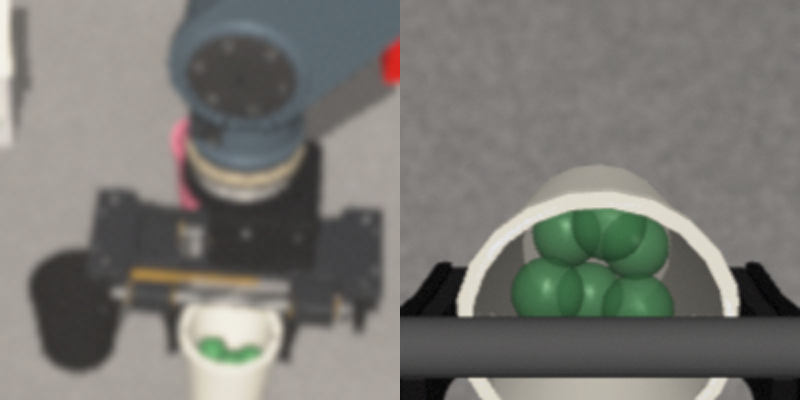

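```bash
python3 -m creep '[[-0.02,0,0,0],[-0.04,0,0,0],[-0.06,0,0,0],[-0.07,0,0,0],[-0.073,0,0,0],[-0.073,0,0.006,0],[-0.073,0,0.012,0],[-0.073,0,0.014,0]]' 0.6 6; python3 -c "
from h import *
go(.525,.005,.0505,90)"; python3 -m creep '[[0.005,0,0,0],[0.01,0,-0.001,0],[0.015,0,-0.002,0],[0.02,0,-0.003,0],[0.025,0,-0.004,0],[0.03,0,-0.004,0],[0.035,0,-0.004,0],[0.035,0,-0.004,0]]' 0.6 6; python3 -c "
from h import *
d=grab('side','d8.png');s=grab('wrist','w8.png')
cv2.imwrite('pics/d8c.png',np.hstack([cv2.resize(d['image'][130:230,280:380],None,fx=4,fy=4,interpolation=2),cv2.resize(s['image'][100:300,220:420],None,fx=2,fy=2,interpolation=2)]))
go(.525,.005,.0505,90)"
```

```text
time_s: 9.2
tool_pos: [0.5244, 0.0065, 0.0484]
ee_rot: [0.707, 0.707, 0.0, -0.001]
force: [-2.1, 2.9, 9.9]
finger_gap: 0.781
t=9.20 pos [0.5244 0.0065 0.0484] yaw 90.01 gap 0.781 F [-2.08  2.92  9.88] -> shift [-0.0015  0.0006 -0.0021] turn 0.0001
time_s: 10.0
tool_pos: [0.5249, 0.0408, 0.0523]
ee_rot: [0.707, 0.708, 0.0, -0.0]
force: [1.3, -0.4, 1.2]
finger_gap: 0.78
t=10.10 pos [0.5249 0.0402 0.0523] yaw 90.05 gap 0.785 F [ 1.61 -0.58  0.24] -> shift [-0.0352  0.0001  0.0018] turn 0.0008
```

View pics/d8c.png

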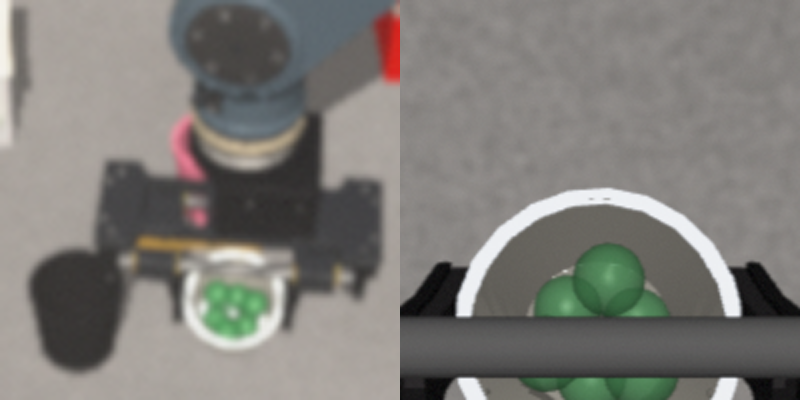

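```bash
python3 -m creep '[[0.007,0,0,0],[0.014,0,0.001,0],[0.021,0,0.0035,0],[0.027,0,0.006,0],[0.032,0,0.009,0],[0.037,0,0.0125,0],[0.042,0,0.0165,0],[0.042,0,0.0165,0]]' 0.6 6; python3 -c "
from h import *
d=grab('side','d9.png');s=grab('wrist','w9.png')
cv2.imwrite('pics/d9c.png',np.hstack([cv2.resize(d['image'][130:230,280:380],None,fx=4,fy=4,interpolation=2),cv2.resize(s['image'][100:300,220:420],None,fx=2,fy=2,interpolation=2)]))
go(.525,.005,.0505,90)"
```

```text
time_s: 10.9
tool_pos: [0.5253, 0.0832, 0.0358]
ee_rot: [0.707, 0.707, 0.001, -0.0]
force: [0.0, 3.9, 5.2]
finger_gap: 0.778
t=11.00 pos [0.5254 0.0827 0.0362] yaw 90.03 gap 0.784 F [-0.34  4.84  5.41] -> shift [-0.0777 -0.0004 -0.0144] turn 0.0005
```

View pics/d9c.png

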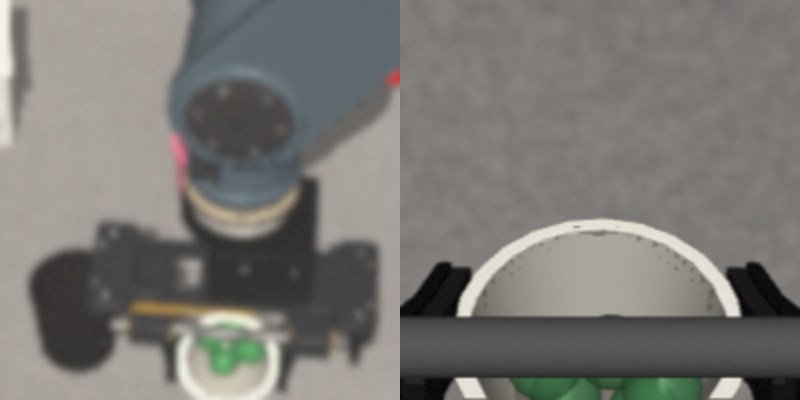

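```bash
python3 -m creep '[[0.0,0,0,0],[0.0,0,0,0],[0.0,0,0,0],[0,0,-0.01,0],[0,0,-0.03,0],[0,0,-0.05,0],[0,0,-0.05,0],[0,0,-0.05,0]]' 0.6 55; python3 -c "
from h import *
d=grab('side','d10.png');s=grab('wrist','w10.png')
cv2.imwrite('pics/d10c.png',np.hstack([cv2.resize(d['image'][130:230,280:380],None,fx=4,fy=4,interpolation=2),cv2.resize(s['image'][100:300,220:420],None,fx=2,fy=2,interpolation=2)]))
go(.525,.005,.0505,90)"
```

```text
time_s: 11.8
tool_pos: [0.525, 0.0816, 0.0861]
ee_rot: [0.707, 0.707, -0.0, 0.0]
force: [-0.6, -0.7, -1.4]
finger_gap: 0.757
t=11.90 pos [0.5241 0.0818 0.0852] yaw 90.01 gap 0.756 F [ 0.46 -0.47 -1.43] -> shift [-0.0768  0.0009  0.0347] turn 0.0002
```

View pics/d10c.png

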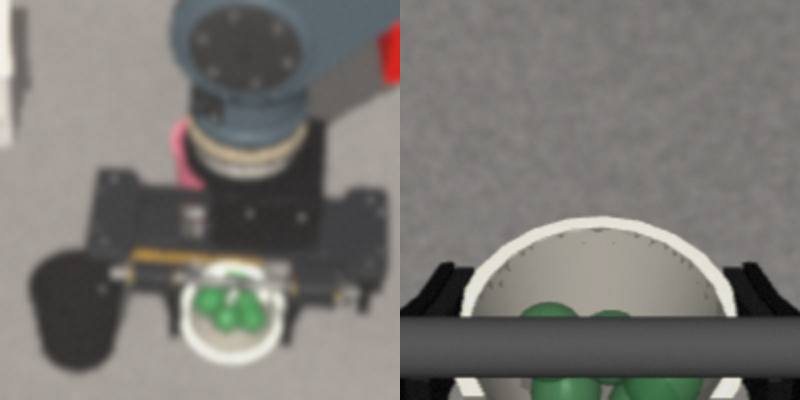

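```bash
python3 -c "
from h import *
d=grab('wrist');p=np.array(ctrl.get_obs()['tool_pos'])
for th in (40,45,50,55,60,65,70,75,80):
    t=np.radians(th);print(th,*[proj(d,p+[0,.035*np.cos(t),h-.035*np.sin(t)]).round(1) for h in (.012,.016,.02)])
"
```

```text
40 [316.3 196. ] [316.3 197.7] [316.2 199.5]
45 [316.4 198.6] [316.3 200.4] [316.2 202.2]
50 [316.4 201.6] [316.4 203.4] [316.3 205.3]
55 [316.5 204.8] [316.4 206.7] [316.3 208.6]
60 [316.5 208.4] [316.4 210.3] [316.4 212.2]
65 [316.5 212.1] [316.5 214.1] [316.4 216.1]
70 [316.5 216.1] [316.5 218.1] [316.4 220.2]
75 [316.6 220.3] [316.5 222.4] [316.4 224.6]
80 [316.6 224.7] [316.5 226.8] [316.5 229.1]
```

```bash
python3 -m creep '[[0,0,-0.02,0],[0,0.002,-0.045,0],[-0.015,0.004,-0.07,0],[-0.04,0.006,-0.075,0],[-0.07,0.008,-0.075,0],[-0.105,0.01,-0.075,0],[-0.14,0.012,-0.075,0],[-0.175,0.015,-0.075,0]]' 0.6 55;python3 -m creep '[[-0.035,0,0,0],[-0.075,0,0,0],[-0.115,0,0,0],[-0.155,0,0,0],[-0.19,0,0,0],[-0.22,0,0,0],[-0.24,0,0,0],[-0.25,0,0,0]]' 0.6 55; python3 -c "
from h import *
d=grab('side','d11.png');s=grab('wrist','w11.png');c=grab('scene','s11.png')
cv2.imwrite('pics/d11c.png',np.hstack([cv2.resize(d['image'][60:160,290:390],None,fx=4,fy=4,interpolation=2),cv2.resize(c['image'][130:230,150:250],None,fx=4,fy=4,interpolation=2)]))
go(.539,-.356,.115,91)"
```

```text
time_s: 12.75
tool_pos: [0.5391, -0.094, 0.1599]
ee_rot: [0.707, 0.707, -0.001, -0.001]
force: [0.4, 0.4, -1.2]
finger_gap: 0.761
time_s: 13.55
tool_pos: [0.5396, -0.3445, 0.1599]
ee_rot: [0.708, 0.707, -0.0, -0.001]
force: [-0.1, -0.1, -1.0]
finger_gap: 0.765
t=13.70 pos [ 0.5397 -0.3421  0.1604] yaw 90.00 gap 0.758 F [-0.07  1.12 -1.7 ] -> shift [-0.0139 -0.0007  0.0454] turn -0.0175
```

View pics/d11c.png

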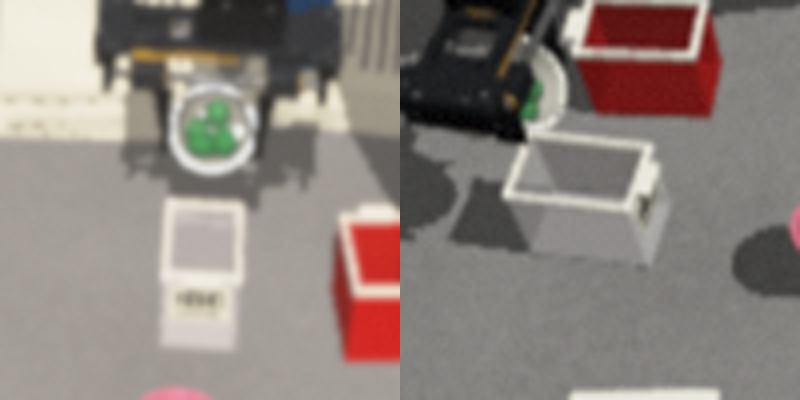

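View pics/w11.png

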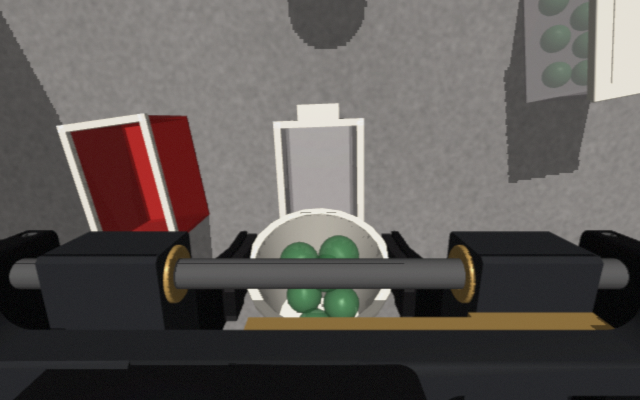

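```bash
python3 -c "
from h import *
d=grab('wrist')
for q in((274,122),(364,120),(277,210),(363,208),(297,105),(339,104)): print(onz(d,*q,.08).round(4))
d=grab('side');
for q in((290+162/4,60+200/4),(290+245/4,60+199/4),(290+161/4,60+280/4),(290+243/4,60+282/4)): print(onz(d,*q,.08).round(4))
go(.539,-.356,.115,91)"
```

```text
[ 0.5081 -0.2763  0.08  ]
[ 0.5739 -0.2748  0.08  ]
[ 0.5082 -0.3433  0.08  ]
[ 0.5756 -0.3416  0.08  ]
[ 0.5252 -0.2644  0.08  ]
[ 0.5555 -0.2637  0.08  ]
[ 0.5771 -0.3711  0.08  ]
[ 0.5058 -0.3803  0.08  ]
[ 0.57   -0.2653  0.08  ]
[ 0.5026 -0.27    0.08  ]
t=13.80 pos [ 0.5399 -0.3411  0.1607] yaw 90.09 gap 0.761 F [ 0.43  0.81 -2.11] -> shift [-0.015  -0.0009  0.0457] turn -0.0160
```

```bash
python3 -m creep '[[-0.008,0.001,0,0],[-0.013,0.001,0.005,0],[-0.013,0.001,0.018,0],[-0.013,0.001,0.03,0],[-0.013,0.001,0.038,0],[-0.013,0.001,0.042,0],[-0.013,0.001,0.044,0],[-0.013,0.001,0.044,0]]' 0.6 55; python3 -c "
from h import *
d=grab('side','d12.png');s=grab('wrist','w12.png');c=grab('scene','s12.png')
cv2.imwrite('pics/d12c.png',np.hstack([cv2.resize(d['image'][60:160,290:390],None,fx=4,fy=4,interpolation=2),cv2.resize(c['image'][130:230,150:250],None,fx=4,fy=4,interpolation=2)]))
go(.541,-.336,.088,91)"
```

```text
time_s: 14.6
tool_pos: [0.5411, -0.3559, 0.1167]
ee_rot: [0.707, 0.707, -0.0, -0.0]
force: [0.5, 0.4, -0.6]
finger_gap: 0.758
t=14.75 pos [ 0.5414 -0.3563  0.1176] yaw 90.02 gap 0.761 F [ 0.09 -0.14 -1.49] -> shift [ 0.0203 -0.0004  0.0296] turn -0.0172
```

View pics/d12c.png

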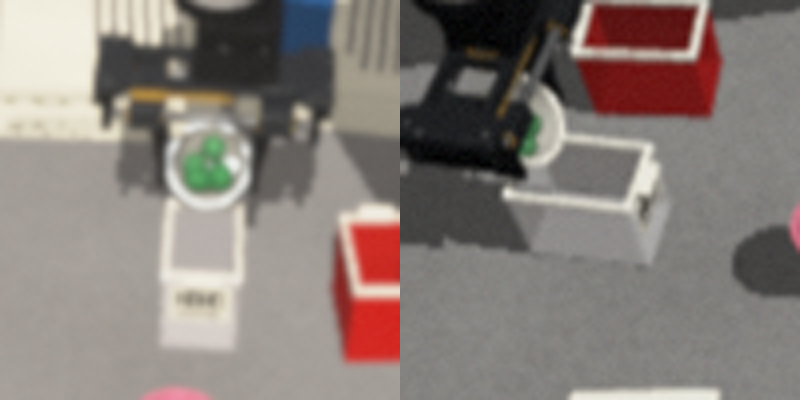

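View pics/w12.png

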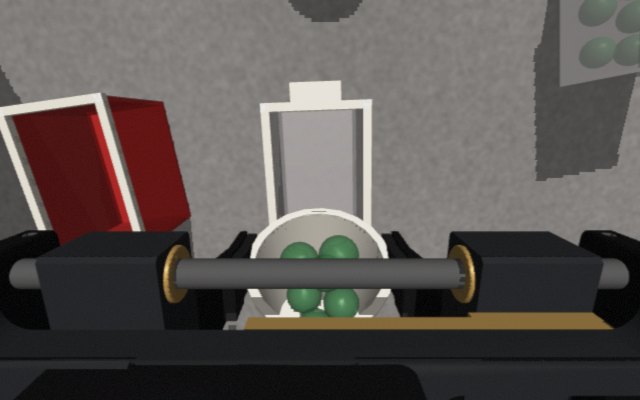

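```bash
python3 -m creep '[[0,0,0.003,0],[0.001,0,0.005,0],[0.003,0,0.007,0],[0.005,0,0.009,0],[0.007,0,0.011,0],[0.009,0,0.013,0],[0.01,0,0.014,0],[0.01,0,0.014,0]]' 0.6 14; python3 -c "
from h import *
d=grab('side','d13.png');s=grab('wrist','w13.png');c=grab('scene','s13.png')
cv2.imwrite('pics/d13c.png',np.hstack([cv2.resize(d['image'][60:160,290:390],None,fx=4,fy=4,interpolation=2),cv2.resize(c['image'][130:230,150:250],None,fx=4,fy=4,interpolation=2)]))
go(.541,-.336,.088,91)"
```

```text
time_s: 15.55
tool_pos: [0.5411, -0.3457, 0.1029]
ee_rot: [0.707, 0.707, 0.0, -0.0]
force: [-0.0, 1.4, 1.6]
finger_gap: 0.776
t=15.70 pos [ 0.5411 -0.3461  0.1031] yaw 90.02 gap 0.776 F [-0.79  0.4   2.23] -> shift [ 0.0101 -0.0001  0.0151] turn -0.0171
```

View pics/d13c.png

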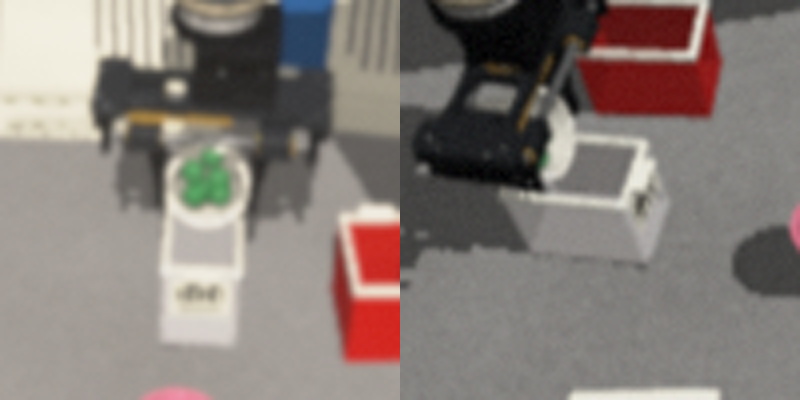

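View pics/w13.png

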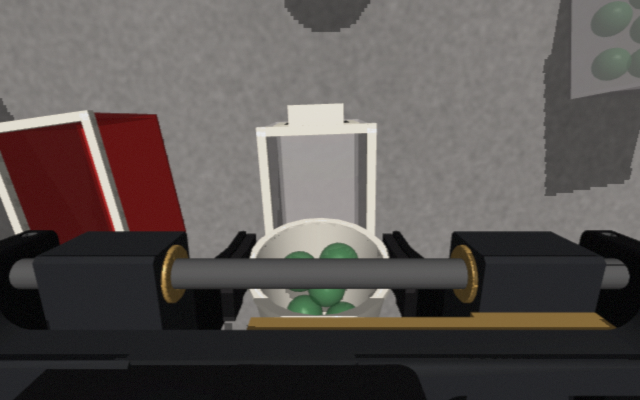

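```bash
python3 -c "
from h import *
d=grab('wrist')
print('now');
for q in((257,128),(376,125)): print(onz(d,*q,.08).round(4),onz(d,*q,.09).round(4))
c=grab('scene');s=grab('side')
cv2.imwrite('pics/z14.png',np.hstack([cv2.resize(c['image'][155:200,175:222],None,fx=8,fy=8,interpolation=2),cv2.resize(s['image'][100:145,325:360],None,fx=8,fy=8,interpolation=2)]))
"
```

```text
now
[ 0.5077 -0.283   0.08  ] [ 0.5096 -0.2827  0.09  ]
[ 0.5745 -0.2813  0.08  ] [ 0.5727 -0.2811  0.09  ]
```

View pics/z14.png

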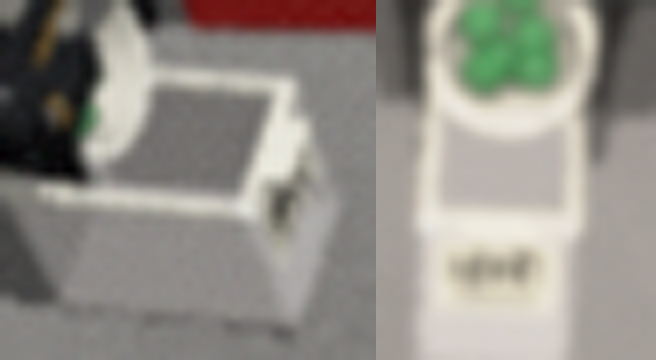

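```bash
python3 -m creep '[[0.001,0,-0.002,0],[0.003,0,-0.003,0],[0.005,0,-0.003,0],[0.007,0,-0.002,0],[0.009,0,-0.001,0],[0.01,0,0,0],[0.01,0,0,0],[0.01,0,0,0]]' 0.6 14; python3 -c "
from h import *
s=grab('side','d14.png');d=grab('wrist','w14.png');c=grab('scene','s14.png')
cv2.imwrite('pics/z15.png',np.hstack([cv2.resize(c['image'][155:200,175:222],None,fx=8,fy=8,interpolation=2),cv2.resize(s['image'][100:145,325:360],None,fx=8,fy=8,interpolation=2)]))
go(.541,-.336,.088,91)"
```

```text
time_s: 16.65
tool_pos: [0.5412, -0.336, 0.1031]
ee_rot: [0.707, 0.707, 0.0, 0.0]
force: [0.6, -0.8, 0.2]
finger_gap: 0.776
t=16.80 pos [ 0.5412 -0.3361  0.1031] yaw 90.01 gap 0.775 F [ 1.46 -0.62  0.62] -> shift [ 0.0001 -0.0002  0.0151] turn -0.0172
```

View pics/z15.png

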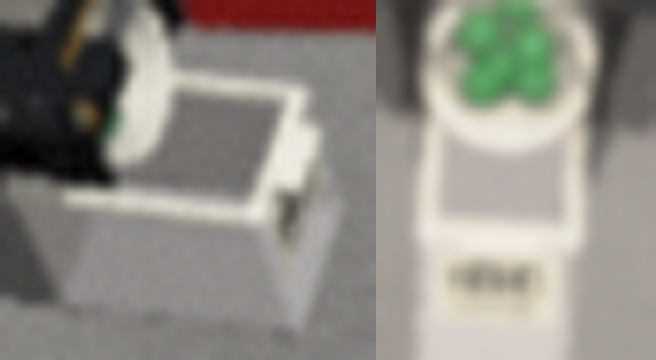

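View pics/w14.png

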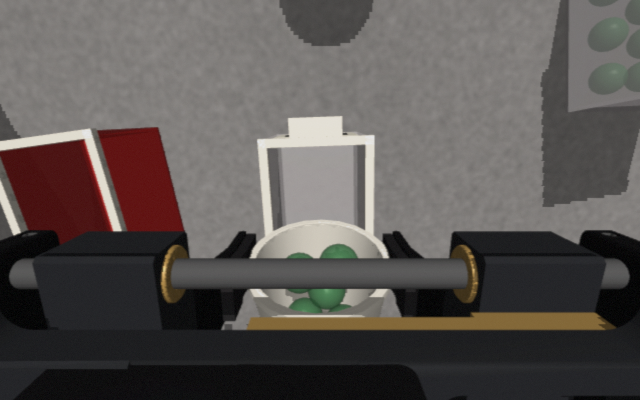

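```bash
python3 -m creep '[[0.002,0,0.002,0],[0.004,0,0.004,0],[0.006,0,0.006,0],[0.008,0,0.008,0],[0.01,0,0.01,0],[0.011,0,0.011,0],[0.011,0,0.011,0],[0.011,0,0.011,0]]' 0.6 14; python3 -c "
from h import *
s=grab('side','d15.png');d=grab('wrist','w15.png');c=grab('scene','s15.png')
cv2.imwrite('pics/z16.png',np.hstack([cv2.resize(c['image'][155:200,175:222],None,fx=8,fy=8,interpolation=2),cv2.resize(s['image'][100:145,325:360],None,fx=8,fy=8,interpolation=2)]))
go(.541,-.336,.088,91)"
```

```text
time_s: 17.6
tool_pos: [0.5411, -0.3248, 0.0921]
ee_rot: [0.707, 0.707, 0.0, -0.0]
force: [0.2, -0.4, 1.1]
finger_gap: 0.772
t=17.75 pos [ 0.5411 -0.3249  0.0921] yaw 90.01 gap 0.772 F [-0.37 -0.1  -0.73] -> shift [-0.0111 -0.0001  0.0041] turn -0.0173
```

View pics/z16.png

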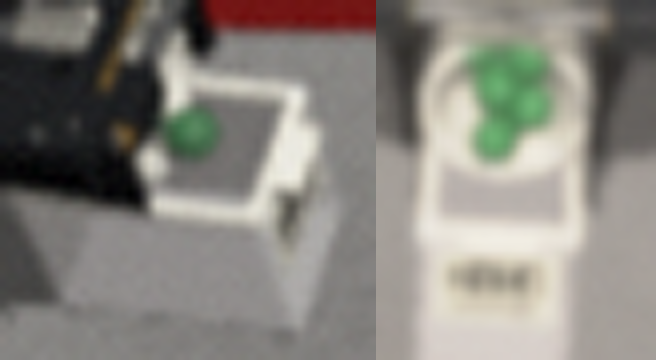

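View pics/w15.png

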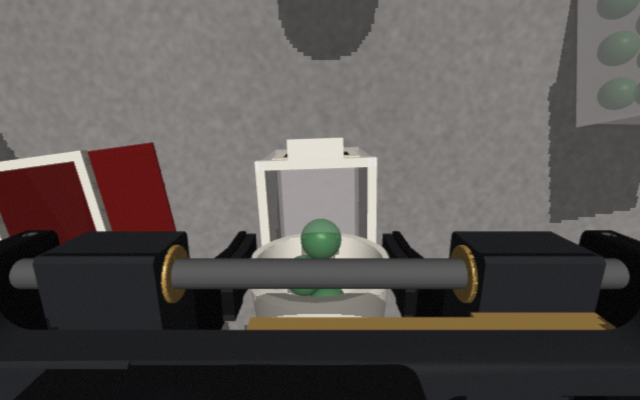

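```bash
python3 -m creep '[[0.001,0,0.001,0],[0.003,0,0.002,0],[0.004,0,0.003,0],[0.005,0,0.004,0],[0.005,0,0.004,0],[0.005,0,0.004,0],[0.005,0,0.004,0],[0.005,0,0.004,0]]' 0.6 14; python3 -c "
from h import *
s=grab('side','d16.png');d=grab('wrist','w16.png');c=grab('scene','s16.png')
cv2.imwrite('pics/z17.png',np.hstack([cv2.resize(c['image'][155:200,175:222],None,fx=8,fy=8,interpolation=2),cv2.resize(s['image'][100:145,325:360],None,fx=8,fy=8,interpolation=2)]))
go(.541,-.336,.088,91)"
```

```text
time_s: 18.55
tool_pos: [0.541, -0.3198, 0.088]
ee_rot: [0.707, 0.707, 0.0, -0.0]
force: [-0.2, 0.3, 0.1]
finger_gap: 0.772
t=18.70 pos [ 0.5411 -0.3198  0.0881] yaw 90.01 gap 0.774 F [ 0.18 -0.22  0.57] -> shift [-0.0162 -0.0001  0.0001] turn -0.0172
```

View pics/z17.png

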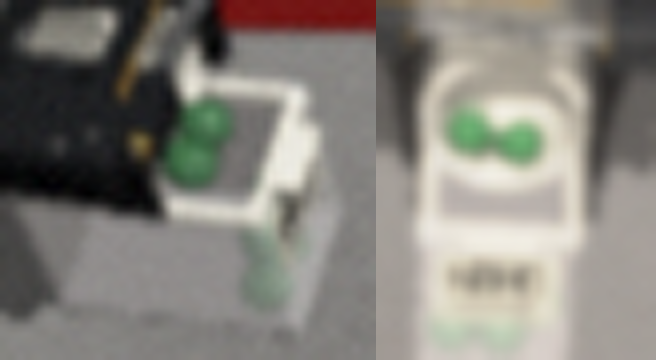

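View pics/w16.png

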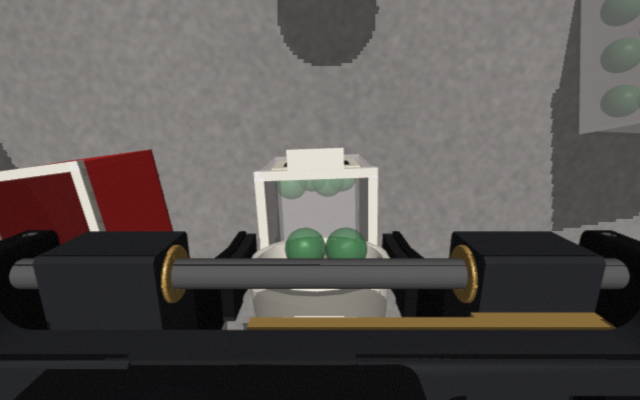

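```bash
python3 -m creep '[[0.001,0,0.001,0],[0.001,0,0.002,0],[-0.003,0,0.002,0],[0.003,0,0.002,0],[-0.003,0,0.002,0],[0.001,0,0.002,0],[0.001,0,0.002,0],[0.001,0,0.002,0]]' 0.6 14; python3 -c "
from h import *
s=grab('side','d17.png');d=grab('wrist','w17.png');c=grab('scene','s17.png')
cv2.imwrite('pics/z18.png',np.hstack([cv2.resize(c['image'][155:200,175:222],None,fx=8,fy=8,interpolation=2),cv2.resize(s['image'][100:145,325:360],None,fx=8,fy=8,interpolation=2)]))
go(.541,-.336,.088,91)"
```

```text
time_s: 19.5
tool_pos: [0.541, -0.3189, 0.086]
ee_rot: [0.707, 0.707, -0.0, -0.0]
force: [-0.6, -0.0, 0.7]
finger_gap: 0.773
t=19.65 pos [ 0.5409 -0.3191  0.086 ] yaw 90.02 gap 0.774 F [-0.68  1.19  0.49] -> shift [-0.0169  0.0001 -0.002 ] turn -0.0172
```

View pics/z18.png

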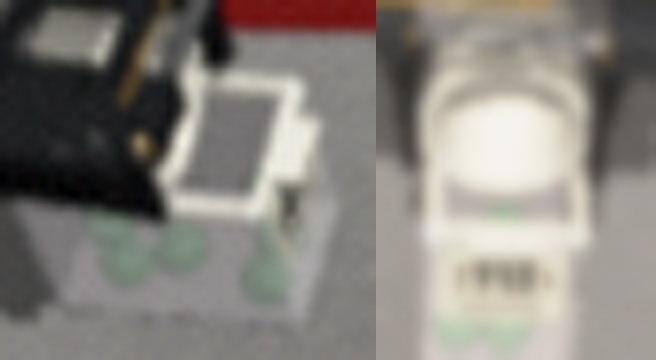

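View pics/w17.png

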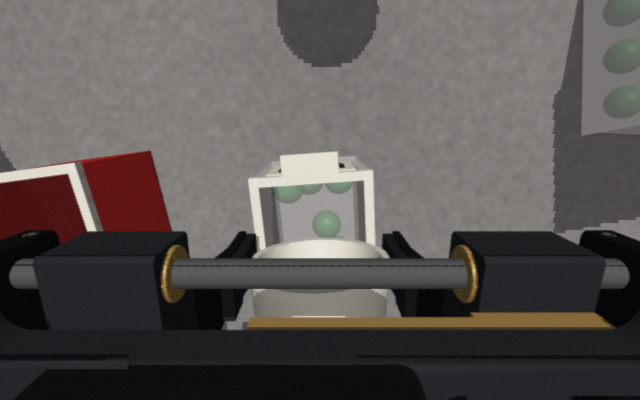

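```bash
python3 -m creep '[[0,0,-0.01,0],[0,0,-0.03,0],[0,0,-0.06,0],[0,0,-0.1,0],[0,0,-0.12,0],[0,0,-0.12,0],[0.03,0,-0.12,0],[0.06,0,-0.12,0]]' 0.6 3; python3 -c "
from h import *
s=grab('side','d18.png');d=grab('wrist','w18.png');c=grab('scene','s18.png')
cv2.imwrite('pics/z19.png',np.hstack([cv2.resize(c['image'][130:205,170:265],None,fx=4,fy=4,interpolation=2),cv2.resize(s['image'][75:150,305:380],None,fx=4,fy=4,interpolation=2)]))
go(.525,.0,.2,90)"
```

```text
time_s: 20.45
tool_pos: [0.5403, -0.2588, 0.2049]
ee_rot: [0.708, 0.706, -0.0, -0.001]
force: [0.2, -0.5, -1.1]
finger_gap: 0.764
t=20.60 pos [ 0.5401 -0.2568  0.2047] yaw 90.15 gap 0.767 F [0.13 0.07 0.46] -> shift [ 0.2568 -0.0144  0.0052] turn 0.0026
```

View pics/z19.png

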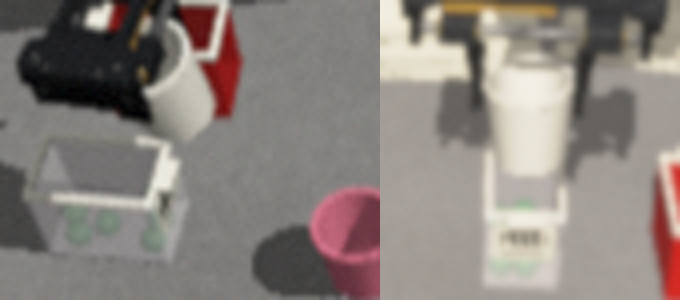

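View pics/w18.png

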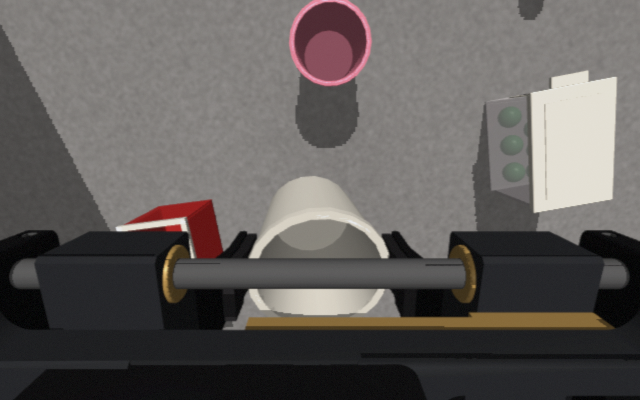

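```bash
python3 -m creep '[[0.04,-0.002,0,0],[0.085,-0.005,0,0],[0.13,-0.008,0,0],[0.175,-0.011,0,0],[0.215,-0.0144,0.01,0],[0.245,-0.0144,0.02,0],[0.257,-0.0144,0.04,0],[0.26,-0.0144,0.06,0]]' 0.6 4; python3 -m creep '[[0,0,0.03,0],[0,0,0.05,0],[0,0,0.07,0],[0,0,0.08,0],[0,0,0.083,0],[0,0,0.083,0],[0,0,0.083,0],[0,0,0.083,0]]' 0.6 4; python3 -c "
from h import *
s=grab('side','d19.png');d=grab('wrist','w19.png');c=grab('scene','s19.png')
cv2.imwrite('pics/z20.png',np.hstack([cv2.resize(c['image'][130:230,170:320],None,fx=3,fy=3,interpolation=2),cv2.resize(s['image'][130:230,290:390],None,fx=3,fy=3,interpolation=2)]))
go(.525,.0,.0505,90)"
```

```text
time_s: 21.4
tool_pos: [0.5269, 0.002, 0.1451]
ee_rot: [0.706, 0.708, 0.0, 0.0]
force: [-0.2, -0.7, -0.5]
finger_gap: 0.76
time_s: 22.2
tool_pos: [0.5273, 0.0008, 0.064]
ee_rot: [0.707, 0.707, 0.001, 0.001]
force: [0.0, -0.3, -1.0]
finger_gap: 0.763
t=22.35 pos [0.527  0.001  0.0637] yaw 90.02 gap 0.761 F [-0.55  0.44 -0.14] -> shift [-0.0009 -0.002   0.0132] turn 0.0004
```

View pics/z20.png

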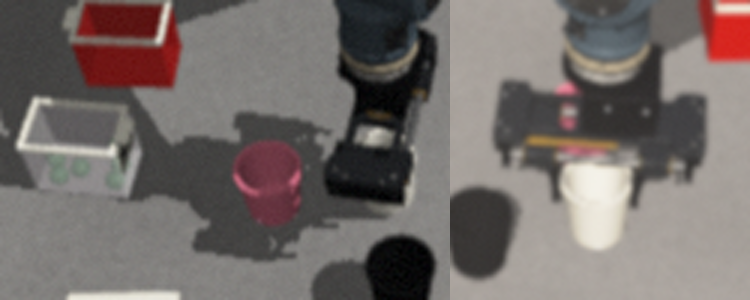

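View pics/w19.png

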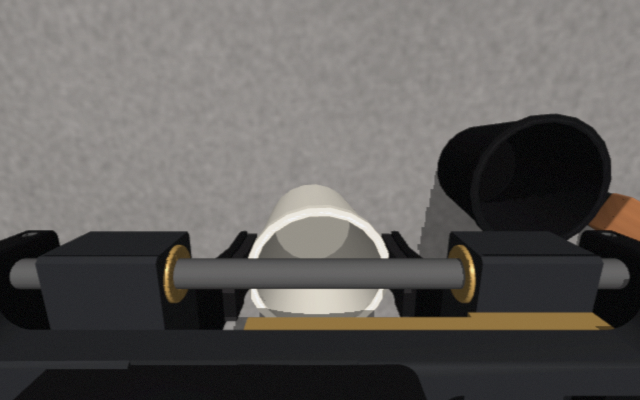

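```bash
python3 -m creep '[[0,0,0.005,0],[0,0,0.009,0],[0,0,0.011,0],[0,0,0.012,0],[0,0,0.013,0],[0,0,0.013,0],[0,0,0.013,0],[0,0,0.013,0]]' 0.6 3; python3 -c "
from h import *
d=grab('wrist','w20.png')
go(.525,.0,.0505,90)"
```

```text
time_s: 23.15
tool_pos: [0.5267, 0.001, 0.0502]
ee_rot: [0.707, 0.707, 0.0, 0.0]
force: [-0.2, -0.6, 0.4]
finger_gap: 0.763
t=23.20 pos [0.5267 0.001  0.0502] yaw 90.02 gap 0.762 F [-0.44 -0.33 -0.09] -> shift [-0.001  -0.0017 -0.0003] turn 0.0003
```

View pics/w20.png

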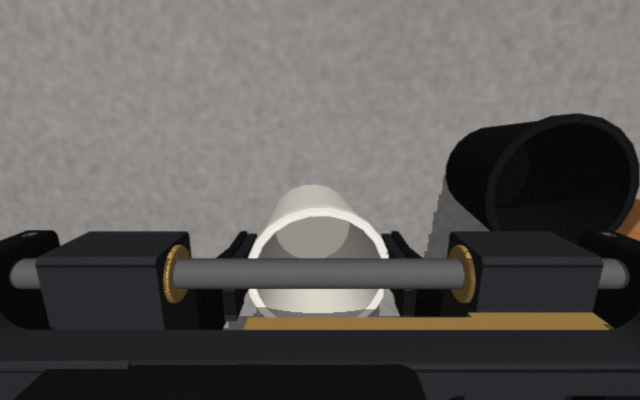

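```bash
python3 -m creep '[[0,0,0.003,0],[0,0,0.005,0],[0,0,0.006,0],[0,0,0.007,0],[0,0,0.007,0],[0,0,0.007,0],[0,0,0.007,0],[0,0,0.007,0]]' 0.6 3; python3 -c "
from h import *
d=grab('wrist','w21.png');s=grab('side')
cv2.imwrite('pics/z21.png',np.hstack([d['image'][100:340,200:440],cv2.resize(s['image'][145:225,290:370],None,fx=3,fy=3,interpolation=2)]))
go(.525,.0,.0505,90)"
```

```text
time_s: 24.0
tool_pos: [0.5274, 0.0008, 0.043]
ee_rot: [0.707, 0.707, 0.0, 0.001]
force: [-0.7, -0.1, -0.9]
finger_gap: 0.749
t=24.10 pos [0.5271 0.0009 0.043 ] yaw 90.01 gap 0.752 F [ 0.39 -0.14  0.16] -> shift [-0.0009 -0.0021 -0.0075] turn 0.0002
```

View pics/z21.png

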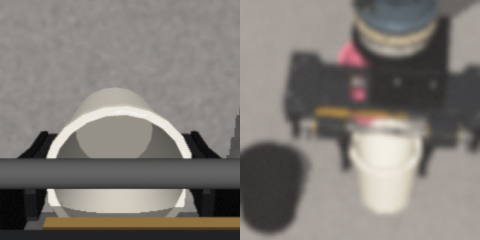

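```bash
python3 -m creep '[[0,0,0.002,0],[0,0,0.004,0],[0,0,0.004,0],[0,0,0.004,0],[0,0,0.004,0],[0,0,0.004,0],[0,0,0.004,0],[0,0,0.004,0]]' 0.6 3; python3 -c "
from h import *
go(.525,.0,.0505,90)";python3 -m creep '[[0,0,0,0],[0,0,0,0],[0,0,0,0],[0,0,0,0],[0,0,0,0],[0,0,0,0],[0,0,0,0],[0,0,0,0]]' 0.95 3; python3 -c "
from h import *
d=grab('wrist','w22.png');s=grab('side')
cv2.imwrite('pics/z22.png',np.hstack([d['image'][100:340,200:440],cv2.resize(s['image'][145:225,290:370],None,fx=3,fy=3,interpolation=2)]))
go(.525,.0,.0505,90)"
```

```text
time_s: 24.9
tool_pos: [0.5268, 0.001, 0.0391]
ee_rot: [0.707, 0.707, 0.0, 0.0]
force: [0.2, -0.0, 0.1]
finger_gap: 0.741
t=24.90 pos [0.5268 0.001  0.0391] yaw 90.01 gap 0.741 F [ 0.24 -0.02  0.14] -> shift [-0.001  -0.0018 -0.0114] turn 0.0003
time_s: 25.7
tool_pos: [0.5266, 0.001, 0.0391]
ee_rot: [0.707, 0.707, 0.0, 0.0]
force: [0.2, -0.1, 0.2]
finger_gap: 0.951
t=25.80 pos [0.5266 0.001  0.0391] yaw 90.02 gap 0.949 F [-0.99  0.99  0.44] -> shift [-0.001  -0.0016 -0.0114] turn 0.0003
```

View pics/z22.png

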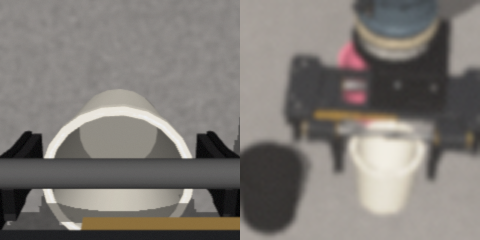

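```bash
python3 -m creep '[[0,0,-0.03,0],[0,0,-0.08,0],[-0.02,0,-0.13,0],[-0.07,0.003,-0.15,0],[-0.12,0.006,-0.15,0],[-0.17,0.009,-0.15,0],[-0.22,0.012,-0.15,0],[-0.26,0.014,-0.15,0]]' 1 3; python3 -c "
from h import *
d=grab('wrist','w23.png');s=grab('side','d23.png');c=grab('scene','s23.png')
cv2.imwrite('pics/z23.png',np.hstack([cv2.resize(c['image'][130:230,160:320],None,fx=3,fy=3,interpolation=2),cv2.resize(s['image'][130:230,270:370],None,fx=3,fy=3,interpolation=2)]))
go(.541,-.3255,.15,91)"
```

```text
time_s: 26.6
tool_pos: [0.5405, -0.2612, 0.1893]
ee_rot: [0.707, 0.707, 0.0, 0.0]
force: [0.8, -0.2, -0.1]
finger_gap: 1.001
t=26.75 pos [ 0.5406 -0.2623  0.1889] yaw 89.75 gap 1.001 F [-0.82  0.6  -0.15] -> shift [-0.0631  0.0006  0.0389] turn -0.0218
```

View pics/z23.png

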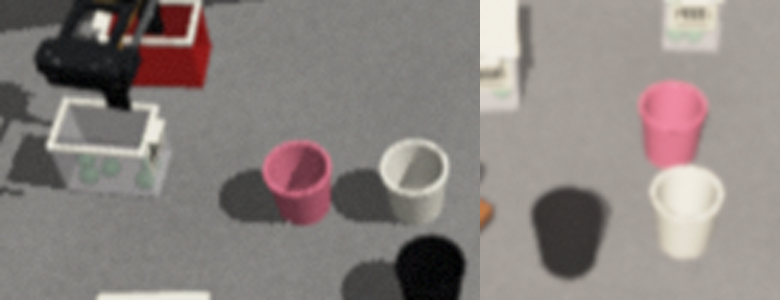

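View pics/w23.png

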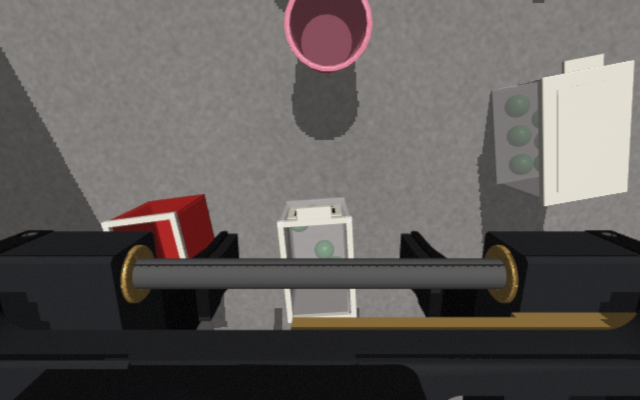

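```bash
python3 -c "
from h import *
d=grab('wrist')
P=np.array([onz(d,*q,.08) for q in((278,220),(351,216),(289,322),(356,317))]);print(P.round(4),P.mean(0))
for a,b in((2,0),(3,1)): v=P[a]-P[b];print(np.degrees(np.arctan2(-v[1],-v[0])),np.linalg.norm(v))
v=P[1]-P[0];print(np.degrees(np.arctan2(v[1],v[0]))+90)
s=grab('side');c=grab('scene')
cv2.imwrite('pics/z24.png',np.hstack([cv2.resize(c['image'][155:200,170:220],None,fx=8,fy=8,interpolation=2),cv2.resize(s['image'][105:150,322:360],None,fx=8,fy=8,interpolation=2)]))
go(.541,-.3255,.15,91)"
```

```text
[[ 0.5059 -0.2809  0.08  ]
 [ 0.5703 -0.2775  0.08  ]
 [ 0.5128 -0.3842  0.08  ]
 [ 0.5773 -0.3789  0.08  ]] [ 0.54157111 -0.33036275  0.08      ]
93.80668082898173 0.10350122460818804
93.93677262321857 0.10172125651917381
93.04719371778027
t=26.90 pos [ 0.54   -0.2577  0.1887] yaw 90.04 gap 1.002 F [-0.26 -0.75  0.09] -> shift [-0.0679  0.001   0.0386] turn -0.0168
```

View pics/z24.png

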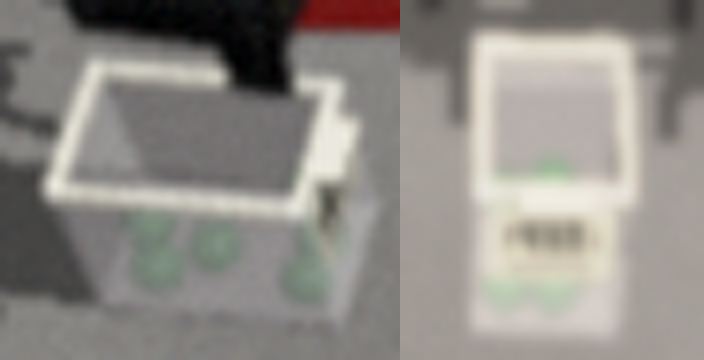

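```bash
python3 -m creep '[[-0.03,0.001,0,-0.02],[-0.06,0.0015,0,-0.06],[-0.0713,0.0015,0.01,-0.06],[-0.0713,0.0015,0.03,-0.06],[-0.0713,0.0015,0.05,-0.06],[-0.0713,0.0015,0.06,-0.06],[-0.0713,0.0015,0.06,-0.06],[-0.0713,0.0015,0.06,-0.06]]' 1 3; python3 -c "
from h import *
d=grab('wrist','w25.png')
go(.5415,-.329,.025,93.5)"
```

```text
time_s: 27.7
tool_pos: [0.5425, -0.3295, 0.1292]
ee_rot: [0.685, 0.728, 0.0, -0.0]
force: [0.3, 0.3, 0.7]
finger_gap: 1.003
t=27.75 pos [ 0.5428 -0.33    0.1297] yaw 93.49 gap 0.999 F [ 0.11 -0.73  0.89] -> shift [ 0.0011 -0.0014  0.1047] turn -0.0002
```

View pics/w25.png

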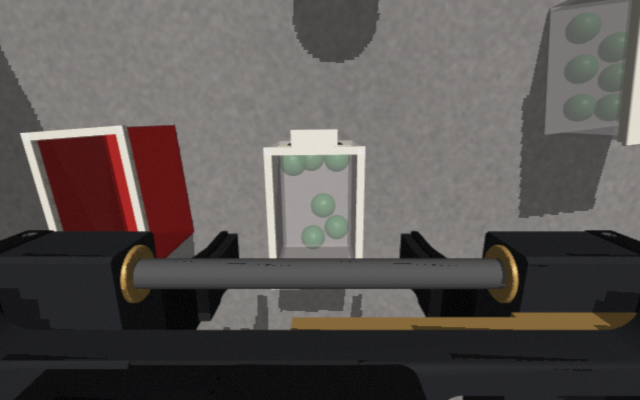

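```bash
python3 -m creep '[[0,0,0.03,0],[0,0,0.06,0],[0,0,0.085,0],[0,0,0.1,0],[0,0,0.104,0],[0,0,0.104,0],[0,0,0.104,0],[0,0,0.104,0]]' 1 3; python3 -m creep '[[0,0,0,0],[0,0,0,0],[0,0,0,0],[0,0,0,0],[0,0,0,0],[0,0,0,0],[0,0,0,0],[0,0,0,0]]' 0.5 20; python3 -c "
from h import *
d=grab('wrist','w26.png')
P=np.array([onz(d,*q,.08) for q in((264,149),(365,147))]);
go(.5415,-.329,.025,93.5)"
```

```text
time_s: 28.55
tool_pos: [0.5431, -0.331, 0.0265]
ee_rot: [0.685, 0.728, 0.0, 0.001]
force: [-0.3, -0.2, 0.1]
finger_gap: 1.0
time_s: 29.35
tool_pos: [0.5417, -0.3302, 0.0252]
ee_rot: [0.685, 0.728, -0.0, -0.001]
force: [-4.3, 0.7, 5.1]
finger_gap: 0.737
t=29.40 pos [ 0.5416 -0.3301  0.0252] yaw 93.47 gap 0.734 F [-3.39  0.44  5.69] -> shift [ 0.0011 -0.      0.0002] turn -0.0005
```

View pics/w26.png

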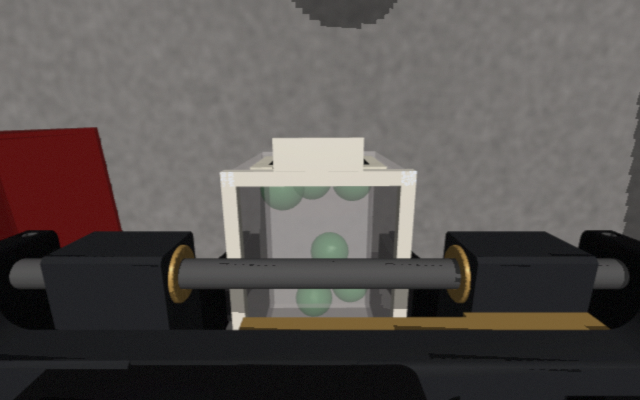

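```bash
python3 -m creep '[[0,0,-0.005,0],[0,0,-0.015,0],[0,0,-0.035,0],[0,0,-0.06,0],[0,0,-0.09,0],[0,0,-0.12,0],[0,0,-0.14,0],[0,0,-0.15,0]]' 0.5 20; python3 -c "
from h import *
d=grab('wrist','w27.png');s=grab('side','d27.png');c=grab('scene','s27.png')
R=Ro.from_quat(ctrl.get_obs()['ee_rot']).as_matrix();p=np.array(ctrl.get_obs()['tool_pos'])
d0=grab('wrist')
for q in((222,172),(415,172),(274,139),(363,139)):
    print((R.T@(onz(d0,*q,p[2]+.055)-p)).round(4))
cv2.imwrite('pics/z27.png',np.hstack([cv2.resize(c['image'][120:220,150:250],None,fx=4,fy=4,interpolation=2),cv2.resize(s['image'][60:160,290:390],None,fx=4,fy=4,interpolation=2)]))
go(.5415,-.329,.025,93.5)"
```

```text
time_s: 30.2
tool_pos: [0.5438, -0.3311, 0.178]
ee_rot: [0.685, 0.728, 0.0, 0.003]
force: [-1.0, -0.0, -2.5]
finger_gap: 0.734
[ 0.0509 -0.0313 -0.0551]
[ 0.0509  0.0337 -0.055 ]
[ 0.0618 -0.0134 -0.055 ]
[ 0.0618  0.0158 -0.055 ]
t=30.40 pos [ 0.5418 -0.3298  0.1743] yaw 93.45 gap 0.732 F [ 0.24 -1.08 -1.66] -> shift [ 0.0007 -0.0002  0.1493] turn -0.0008
```

View pics/z27.png

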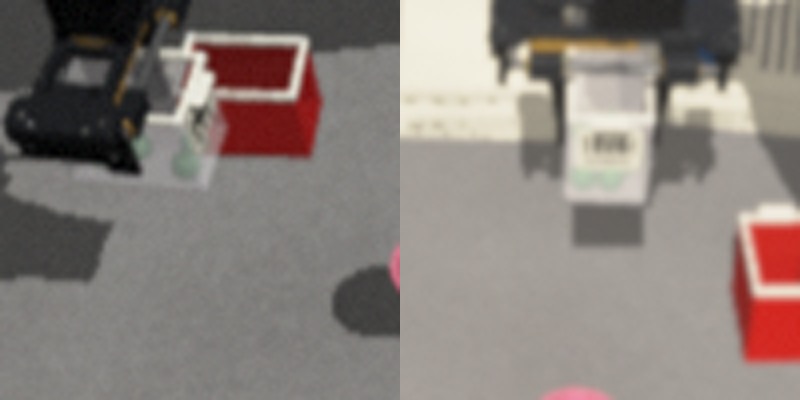

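View pics/w27.png

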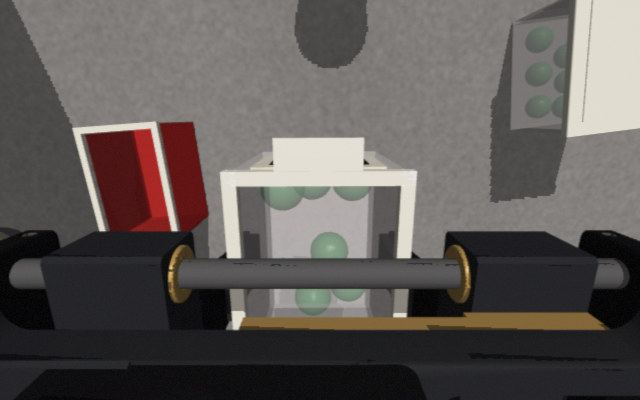

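```bash
python3 -c "
from h import *
go(.53,.21,.36,80)"
```

```text
t=30.40 pos [ 0.5418 -0.3298  0.1743] yaw 93.45 gap 0.732 F [ 0.24 -1.08 -1.66] -> shift [ 0.5398  0.0206 -0.1852] turn 0.2348
```

```bash
python3 -m creep '[[0.01,0,-0.02,0],[0.03,0.001,-0.045,0.03],[0.065,0.003,-0.07,0.07],[0.105,0.004,-0.095,0.11],[0.145,0.006,-0.12,0.15],[0.185,0.008,-0.14,0.19],[0.225,0.01,-0.16,0.22],[0.265,0.01,-0.175,0.2348]]' 0.5 20;  python3 -c "
from h import *
go(.53,.21,.36,80)"
```

```text
time_s: 31.2
tool_pos: [0.5359, -0.0635, 0.3496]
ee_rot: [0.766, 0.642, -0.0, -0.001]
force: [0.5, -0.4, -1.7]
finger_gap: 0.731
t=31.20 pos [ 0.5359 -0.0635  0.3496] yaw 79.93 gap 0.731 F [ 0.51 -0.37 -1.74] -> shift [ 0.2683 -0.0536 -0.0102] turn -0.0011
```

```bash
python3 -m creep '[[0.04,-0.008,-0.004,0],[0.08,-0.016,-0.01,0],[0.12,-0.024,-0.01,0],[0.16,-0.032,-0.01,0],[0.2,-0.04,-0.01,0],[0.235,-0.047,-0.01,0],[0.258,-0.052,-0.01,0],[0.268,-0.0536,-0.01,0]]' 0.5 20;  python3 -c "
from h import *
d=grab('wrist','w28.png');c=grab('scene','s28.png')
go(.53,.21,.36,80)"
```

```text
time_s: 32.0
tool_pos: [0.5288, 0.2102, 0.358]
ee_rot: [0.765, 0.644, -0.001, -0.001]
force: [0.4, -0.3, -3.1]
finger_gap: 0.733
t=32.10 pos [0.5294 0.2089 0.3585] yaw 80.12 gap 0.737 F [ 0.62 -0.06 -2.13] -> shift [ 0.0012  0.0003 -0.0015] turn 0.0020
```

View pics/w28.png

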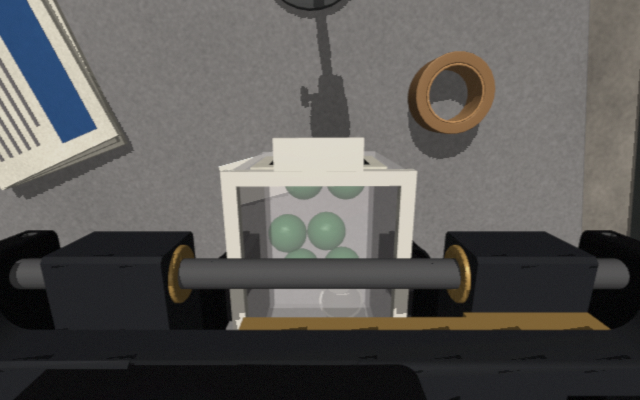

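View pics/s28.png

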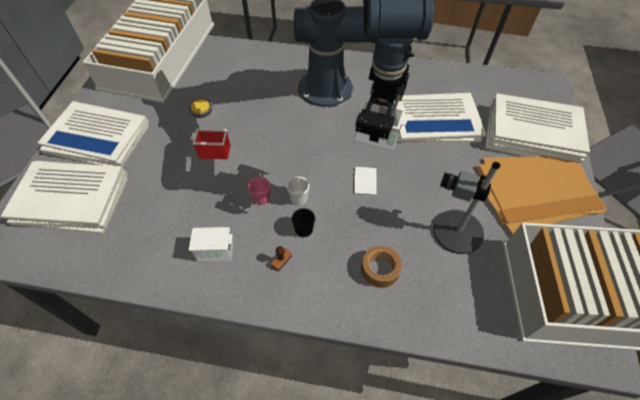

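```bash
python3 -c "
from h import *
d=grab('wrist')
print(proj(d,[.547,.407,.223]),proj(d,[.565,.502,.33]),proj(d,[.562,.502,0]),ray(d,320,0))
c=grab('scene','s29.png');s=grab('side','d29.png')
A=cv2.resize(c['image'][155:205,430:500],None,fx=8,fy=8,interpolation=cv2.INTER_CUBIC);B=cv2.resize(s['image'][280:330,285:345],None,fx=8,fy=8,interpolation=cv2.INTER_CUBIC)
cv2.imwrite('pics/l1.png',A);cv2.imwrite('pics/l2.png',B)
"
```

```text
[296.50895527 -51.20368979] [ 277.03326798 -474.5361398 ] [305.41470228 -50.84645645] (array([0.5430797 , 0.27659757, 0.52113205]), array([ 0.05160812,  0.29376534, -0.95448338]))
```

View pics/l1.png

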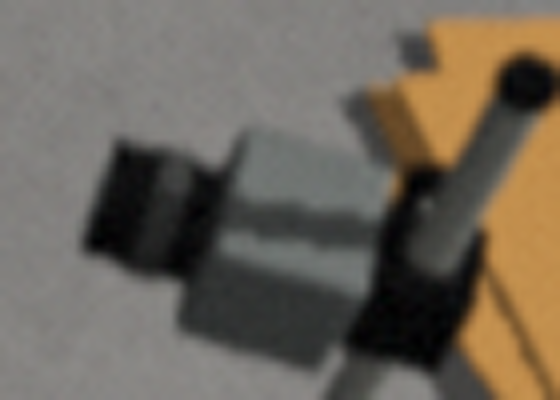

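View pics/l2.png

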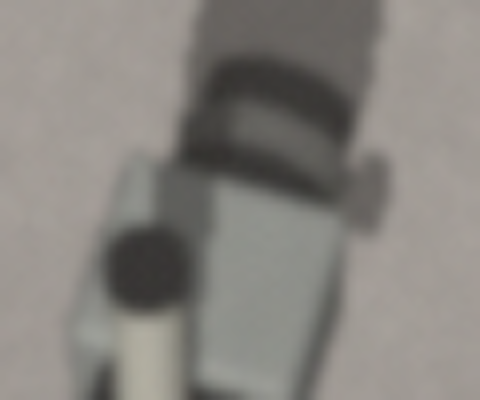

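```bash
python3 -m creep '[[0.01,0,0,0],[0.025,0,0,0],[0.045,0,0,0],[0.065,0,0,0],[0.08,0,0,0],[0.088,0,0,0],[0.09,0,0,0],[0.09,0,0,0]]' 0.5 20;  python3 -c "
from h import *
d=grab('wrist','w30.png')
cv2.imwrite('pics/w30c.png',cv2.resize(d['image'][0:140,220:400],None,fx=4,fy=4,interpolation=2))
go(.53,.21,.36,80)"
```

```text
time_s: 33.05
tool_pos: [0.5455, 0.2967, 0.3599]
ee_rot: [0.766, 0.643, -0.0, 0.0]
force: [0.3, 0.1, -1.5]
finger_gap: 0.733
t=33.10 pos [0.5455 0.2963 0.3599] yaw 79.99 gap 0.732 F [ 0.22 -0.69 -1.61] -> shift [-0.0877 -0.0002  0.    ] turn -0.0002
```

View pics/w30c.png

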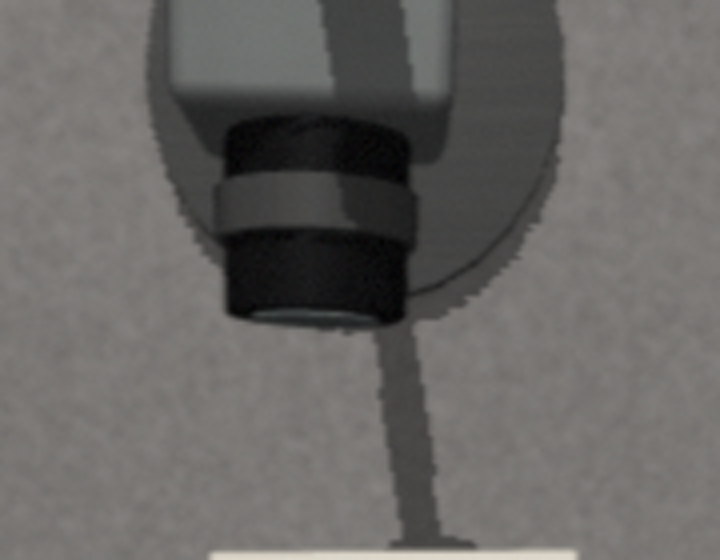

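```bash
python3 -c "
from h import *
d=grab('wrist');c=grab('scene');s=grab('side')
L,e=tri(d,(298.9,79.4),c,(442.2,178.9));print('lens',L.round(4),e)
for z in(.205,.215,.225,.235): 
    l,r=onz(d,220+225/4,78,z),onz(d,220+407/4,78,z);print(z,np.linalg.norm(l-r).round(4),((l+r)/2).round(4))
# axis from barrel edges, at zc
for z in (.215,.225):
  m=[ (onz(d,220+a/4,y/4,z)+onz(d,220+b/4,y/4,z))/2 for a,b,y in((226,411,150),(225,407,285),(216,417,205))]
  v=m[0]-m[1];print(z,[q.round(4) for q in m],np.degrees(np.arctan2(v[1],v[0])))
P,e=tri(c,(430+526.5/8-.5,155+81.5/8-.5),s,(285+148.5/8-.5,280+262/8-.5));print('posttop',P.round(4),e)
for z in(.33,): print(onz(c,430+526.5/8-.5,155+81.5/8-.5,z),onz(s,285+148.5/8-.5,280+266/8-.5,z))
print(np.degrees(np.arctan2(P[1]-L[1],P[0]-L[0])),np.hypot(*(P-L)[:2]))
"
```

```text
lens [0.5475 0.3996 0.2246] 0.0019252135098937358
0.205 0.0421 [0.5469 0.4021 0.205 ]
0.215 0.0407 [0.5473 0.4009 0.215 ]
0.225 0.0394 [0.5476 0.3997 0.225 ]
0.235 0.0381 [0.548  0.3985 0.235 ]
0.215 [array([0.554 , 0.4332, 0.215 ]), array([0.5483, 0.4064, 0.215 ]), array([0.5515, 0.4225, 0.215 ])] 77.98184306318626
0.225 [array([0.5542, 0.431 , 0.225 ]), array([0.5487, 0.405 , 0.225 ]), array([0.5518, 0.4206, 0.225 ])] 77.98184306318649
posttop [0.5656 0.5007 0.3288] 0.0005137954372827506
[0.56636474 0.5000798  0.33      ] [0.56553557 0.50236273 0.33      ]
79.85887298202273 0.10273112185825051
```

```bash
python3 -c "
from h import *
go(.5117,.2008,.196,79.8)"
```

```text
t=33.25 pos [0.5456 0.296  0.3602] yaw 79.96 gap 0.733 F [ 0.96 -0.7  -1.11] -> shift [-0.0996 -0.0168  0.1642] turn 0.0027
```

```bash
python3 -m creep '[[-0.015,-0.003,0,0],[-0.035,-0.007,0,0.003],[-0.06,-0.011,0.005,0.003],[-0.08,-0.015,0.02,0.003],[-0.093,-0.0168,0.04,0.003],[-0.0996,-0.0168,0.065,0.003],[-0.0996,-0.0168,0.09,0.003],[-0.0996,-0.0168,0.11,0.003]]' 0.5 20;python3 -m creep '[[0,0,0.018,0],[0,0,0.033,0],[0,0,0.044,0],[0,0,0.051,0],[0,0,0.054,0],[0,0,0.054,0],[0,0,0.054,0],[0,0,0.054,0]]' 0.5 20;  python3 -c "
from h import *
d=grab('wrist','w31.png');c=grab('scene','s31.png');s=grab('side','d31.png')
cv2.imwrite('pics/l3.png',np.hstack([cv2.resize(c['image'][130:230,340:500],None,fx=3,fy=3,interpolation=2),cv2.resize(s['image'][200:300,290:370],None,fx=3,fy=3,interpolation=2)]))
go(.5117,.2008,.196,79.8)"
```

```text
time_s: 34.05
tool_pos: [0.5107, 0.1998, 0.2492]
ee_rot: [0.767, 0.641, -0.001, -0.0]
force: [-0.4, 0.3, -2.6]
finger_gap: 0.734
time_s: 34.85
tool_pos: [0.5122, 0.2016, 0.1967]
ee_rot: [0.767, 0.642, 0.001, 0.0]
force: [0.3, 0.2, -2.0]
finger_gap: 0.733
t=35.00 pos [0.512  0.2016 0.1964] yaw 79.84 gap 0.733 F [-0.55  0.03 -2.11] -> shift [-0.0009 -0.0001  0.0004] turn 0.0007
```

View pics/l3.png

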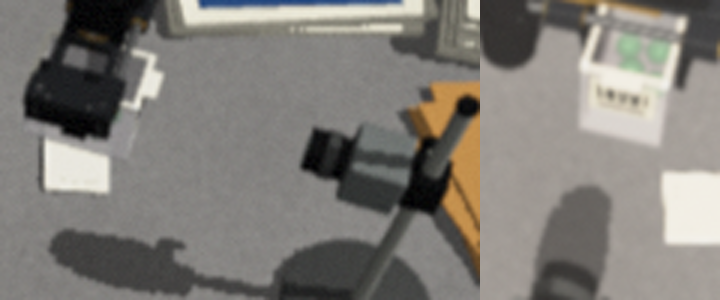

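View pics/d31.png

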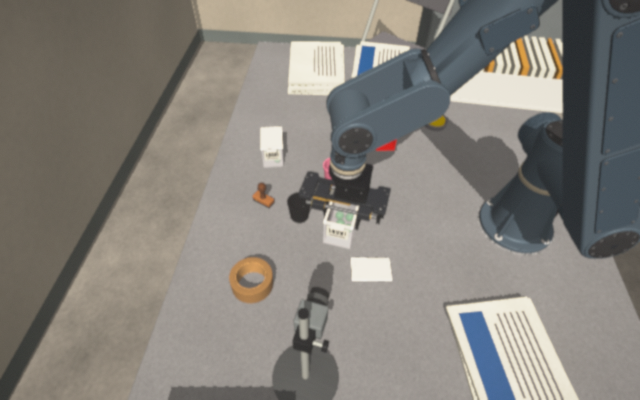

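View pics/w31.png

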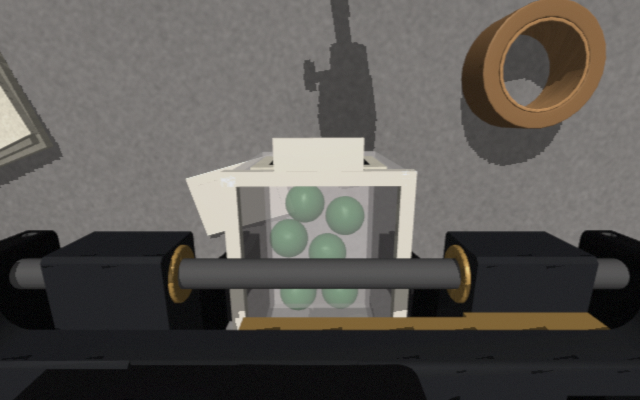

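```bash
python3 -m creep '[[-0.001,0,0,0],[-0.001,0,0,0],[-0.001,0,0,0],[-0.001,0,0,0],[-0.001,0,0,0],[-0.001,0,0,0],[-0.001,0,0,0],[-0.001,0,0,0]]' 0.5 20; python3 -c "
from h import *
s=grab('side','d32.png');c=grab('scene','s32.png')
B=cv2.resize(s['image'][200:260,310:370],None,fx=8,fy=8,interpolation=2)
A=cv2.resize(c['image'][130:200,240:400],None,fx=3,fy=3,interpolation=2)
cv2.imwrite('pics/l4.png',B);cv2.imwrite('pics/l5.png',cv2.resize(c['image'][130:260,180:420],None,fx=3,fy=3,interpolation=2))
go(.5117,.2008,.196,79.8)
o=ctrl.get_obs();p=np.array(o['tool_pos']);R=Ro.from_quat(o['ee_rot']).as_matrix()
l=p+R@[.052,.0005,-.027];print('label',l,'expected px',proj(s,l)); L=np.array([.5475,.3996,.2236]);print(R.T@(L-l))
for u,v in((-.025,.018),(.025,.018),(-.025,-.018),(.025,-.018)): print(proj(s,l+R@[0,u,-v]).round(1))
print(np.abs(o['qd']).max(), R[:,2])
"
```

```text
time_s: 35.8
tool_pos: [0.5116, 0.2005, 0.196]
ee_rot: [0.767, 0.642, -0.0, -0.0]
force: [0.0, 0.1, -2.3]
finger_gap: 0.733
t=35.90 pos [0.5116 0.2005 0.196 ] yaw 79.83 gap 0.731 F [ 0.3  -0.11 -1.19] -> shift [0.0003 0.0001 0.    ] turn 0.0005
label [0.52124456 0.25163003 0.22304976] expected px [336.63032911 231.77191806]
[ 0.150281   -0.00028905 -0.00054844]
[348.1 229.5]
[326.  224.4]
[347. 239.]
[325.6 234. ]
0.0016920521394588105 [ 6.77950419e-07  1.20022476e-05 -1.00000000e+00]
```

View pics/l4.png

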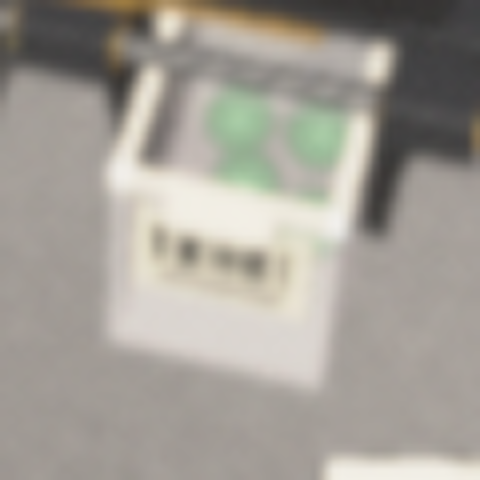

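View pics/l5.png

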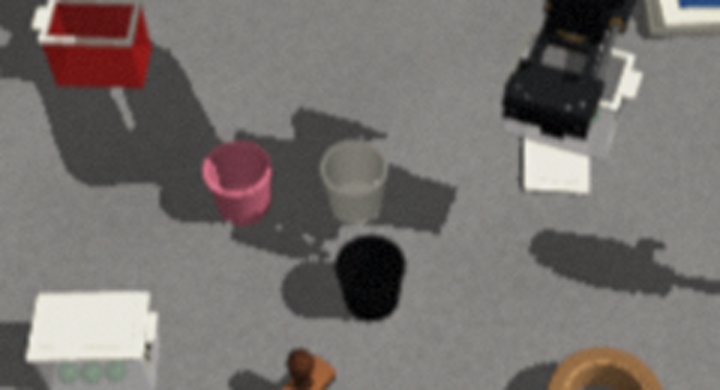

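```bash
python3 -c "
from h import *
print(ctrl.finish_job())"
```

```text
the job is handed in; nothing more can be done
None
```

All six marbles are in the clear tub and the empty cup stands upright on the table. I handed the job in at about 36 s with the tub held in front of the camera lens.

**How it was done:** The moves cannot tilt the tool. I gripped the cup by its rim bead, tipped it by dragging its foot on the table, and clamped it tilted. I then rolled it over the tub's back rim to pour, let it swing back upright in a light grip, and set it down.

**Last checks:**
- **Marbles and cup:** I counted six marbles in the tub in the wrist view. The scene view shows the cup empty and upright near where it started.
- **Label:** It is 150 mm from the lens, under 1 mm off the lens centre by calculation, and within about 0.1° of facing it squarely. Its corners in the side view fall within 1 pixel of where they should be.
- **Stillness:** The tool points straight down and the joints are practically at rest.

**Disagreements and flaws:**
- **Tub nudged while pouring:** The tub briefly tipped by roughly 5° when the cup caught its rim. It settled about 4 mm and 2° from where it stood, before I lifted it.
- **Lens height:** The two measurements disagreed slightly (0.220 m and 0.225 m); I aimed for 0.223 m.
- **Lens direction:** It read 79.9° from the post and 78° from the barrel edges. I used 79.8°, because the post gave the longer baseline.
- **Other objects:** I planned every path clear of the other objects and saw none of them move, but I did not re-measure their positions at the end.

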